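# Stand up and pack a fallen bottle in its carrier bin

## Task

The slim white bottle with the orange cap has fallen over in the deep blue carrier bin and leans out over one end: push it up so that it stands upright in the bin, keeping its foot down inside rather than picking it up. Then stand the dark carton upright on the bin's floor in the space beside the bottle, its wide sides running along the length of the bin, so that the bottle cannot topple back. Leave both standing and do not disturb the yellow carton, the blue-lidded jar or the tape roll.

Things in the scene. Friction and masses are not known exactly. Their poses are not given: they have to be found in the camera images.
- bin: Deep open blue plastic bin, fixed to the bench. Origin: centre of its underside; x along its length, y across, z up. Inside 118 long (x) x 90 wide (y) x 95 deep; floor 5 thick, walls 4 thick with a lip 4 wide outside under the rim; rim 100 above the bench. The bottle leans out over the -x end wall, its foot near the +x end wall.
- slim_bottle: Slim white rigid square bottle, orange cap, about 0.12 kg. 165 tall; body 42 x 42 (x, y) up to 128, shoulder to 139, then cap 34 diameter. Origin: centre of its base; z along its axis to the cap. Starts leaning about 36 degrees from vertical, foot in the bin, cap above the rim and about 25 beyond the -x wall. Within about 10 degrees of vertical it settles upright by itself.
- bottle_top (a point): Centre of the top face of the bottle's cap, 165 from its base along its axis. Pushing it slowly in the bin's +x direction turns the bottle up about the lower edge of its foot, until it stands with about 8 to spare to the +x wall; a foot forced hard against that wall can jam.
- dark_carton: Dark grey-black closed carton, 26 (x) x 52 (y) x 107 (z, tall), about 0.07 kg, standing on the bench, on either side of the bin. Origin: centre of its underside. Its wide sides are the 52 x 107 ones.
- yellow_carton: Yellow carton with a dark band, 55 x 70 x 60 tall, a bystander. Origin: centre of its underside.
- blue_jar: White jar with blue lid, 51 diameter, 56 tall, a bystander. Origin: centre of its underside.
- tape_roll: Beige roll of tape lying flat, 87 diameter, 19 tall, a bystander. Origin: centre of its underside.
Mind the look-alikes: they are no part of the job. What is shaped like the dark_carton but green or turquoise is not meant.

How it is judged:
By the outcome, as a careful person would: the job done as asked, in the order asked, and still so for the second after the job is handed in, with the robot touching nothing.
It also fails if it takes over 64 s, if anything falls off the work surface, if the arm or the gripper's body presses on something with over 40 N, if the wrist force passes 120 N, or if a joint passes its speed limit or range.

## Robot

A 6-joint arm with a two-finger parallel gripper is mounted at the origin on a cart in front of the work surface, level with it; the furniture and walls round the work are solid. World frame = base frame: x ahead of the robot, y to its left, z up, the work surface at z = 0. Lengths are in m, angles in degrees, forces in N, time in s.
With the tool pointing down it reaches from about 0.25 to 0.8 m from the base axis. Payload 8.5 kg.
Tool frame: the origin (TCP) lies at the very end of the fingers, on their centre line; the grasp point (between the pads) lies 19 mm behind it; z points along the fingers, x is the direction in which the jaws open and shut, and the axes are right-handed (so a half turn about z gives the same grasp; the last joint's range is limited). The gripper opens to 85 mm and grips with 20 to 120 N. Pads are 22 mm wide; open, the fingers measure 114 mm over their backs; the gripper's body (76 mm by 85 mm) begins 54 mm behind the grasp point. The pads swing forward as they close: fully open they stand 13 mm farther back than shut.
Start: joints at [68.526, 13.648, -0.773, 75.585, 0, 90], TCP at [0.192, 0.489, 0.203] pointing down, gripper open.
Joint ranges: [-152.45, 152.45], [-59.26, 108.67], [-65.41, 83.53], [-104.44, 129.93], [-82.83, 76.93], [-180, 180]. Speed limits (degrees/s): [127.2, 127.2, 159.86, 180, 180, 180].

## Interface

Orientations are given as [roll, pitch, yaw] about the fixed x, y, z axes, in that order (R = Rz(yaw) Ry(pitch) Rx(roll)).
In Python, from station import sensors, read_camera, camera_model, ctrl, spot_in, outline_of, place_of gives the robot as it stands.
- The arm moves only by the tool drive_tool, never from a script. Its arguments are lists of equal length, an entry for each row: "gripper": the closure in counts, from 0 (fully open) to 255 (shut); "travel": the shift along the tool's x, y, z in m, a list of three; "dr": the turn, a rotation vector about the tool's x, y, z in rad, a list of three. In form: {"gripper": [gripper, ...], "travel": [[tx, ty, tz], ...], "dr": [[rx, ry, rz], ...]}. A call has exactly 5 rows; each row shifts and turns the commanded pose from where the row before left it, along the tool's axes as they then stand; what a row does not reach is not made up. A row lasts 1/12 s, in which the tool goes at most 41.7 mm and 7.16 degrees, less where a joint would pass 70% of its speed; a pose out of reach is approached as far as the arm can. A call with a gripper value outside its range is refused whole. The fingers move at their own pace and stop on an object; "force" is the grip in N (left out, the last holds). Time passes only in rows, so rows that do not move let the fingers close, or fill a call up. It gives the time, the measured TCP pose, the force and the opening at its end, in the units of the state.
- sensors.read_state(): the state, without advancing time (a new reading comes with each control period).
- read_camera(name): name is "scene" or "top"; returns the picture (480x640x3 uint8, red, green, blue); there is no depth.
- camera_model(name): a dict with "intrinsics" (3x3 intrinsics, pixels), "R" (3x3) and "t" (3): a world point X has camera coordinates R X + t. Camera axes: x right, y down, z forward; pixel columns grow to the right and rows downward; lengths in m; the calibration is good to about 2 mm. A picture is of the moment at which its call begins. camera_model takes no time and is no camera call.
- ctrl.finish_job(): hands the job in, once; it reports no verdict.
Trained networks look in the newest picture that a camera, given by its name, has taken for a name from the list of things; names that differ only in an ending like _2 or _b are one class to them, and where a whole thing is asked for, a point or a joint stands for the part that bears it (a point fixed in the world has none). Each returns a list of dicts, best first, with "confidence" (0 to 1); they miss things now and then, are a little off and sometimes report something else, mostly with a low value. They report only what shows in the picture. A call takes as long as a camera call. They do not tell look-alikes from the thing itself.
- spot_in(camera, query): "extent" ([left, top, width, height] in pixels, round what is visible of it).
- outline_of(camera, query): "region" (480x640 bool, what is visible of it) and "extent" ([left, top, width, height] in pixels, round what is visible of it).
- place_of(camera, query): "point" ([column, row] in pixels: a listed point, or the origin of a listed thing).
The state is a dict: "clock": time; "q": joint angles; "qd": joint speeds; "joint_efforts": joint torques, N m; "tcp_pos": TCP position; "eef_rot": TCP orientation; "wrist_force": force on the tool from outside, world axes, zero at the start; "ft_torque": the same for the moment, N m; "opening": opening from 0.0 (shut) to 1.0 (fully open).
Only numpy, scipy, OpenCV 4.12 (cv2) and the standard library are available. Lean on these libraries where they do the work, as an engineer would, in place of code of your own. Each camera call takes 0.05 s, during which the arm holds its last target.

## Working session

There is one attempt and no reset: what is moved stays moved. The work goes in short steps, Python scripts to look and compute and a tool call to move; the robot and the scene stay as the last step left them, time stands still between calls to the robot, and variables do not carry over. Pictures are saved under pics/ and viewed, and the job is handed in when it is done.

Besides the shell and the picture viewer there is one more tool, called after ">>>" by a JSON object that holds its "fn" and its "kwargs", one argument or row to a line. drive_tool: Moves the arm, as the interface text tells. Its arguments: {"type":"object","properties":{"gripper":{"type":"array"},"travel":{"type":"array"},"dr":{"type":"array"},"force":{"type":"number"}},"required":["gripper","travel","dr"]}

```bash
mkdir -p pics; python3 - <<'E'
from station import *
import cv2
s=sensors.read_state();print(s)
for n in("scene","top"):
    im=read_camera(n);cv2.imwrite(f"pics/{n}0.png",im[:,:,::-1])
    m=camera_model(n);print(n,m)
    for q in["bin","slim_bottle","bottle_top","dark_carton","yellow_carton","blue_jar","tape_roll"]:
        print(q,[(r["confidence"],r["point"]) for r in place_of(n,q)][:3],[(r["confidence"],r["extent"]) for r in spot_in(n,q)][:3])
E
```

```text
{'clock': 0.0, 'q': array([ 6.85283792e+01,  1.36806905e+01, -8.16115129e-01,  7.55824778e+01,
       -5.98169103e-04,  9.00002770e+01]), 'qd': array([ 0.12358702, -0.0035866 , -0.03238305, -0.00482359, -0.03213656,
       -0.10866457]), 'joint_efforts': array([-8.49820099e-04, -5.38771570e+01,  3.46438587e+01,  1.85736531e-02,
       -3.97668919e-05, -1.06680881e-05]), 'tcp_pos': array([0.19201584, 0.48816   , 0.20258569]), 'eef_rot': array([1.79999401e+02, 7.92834559e-02, 6.85281022e+01]), 'wrist_force': array([ 0.42875454, -0.40727047, -0.39168938]), 'ft_torque': array([0.02547906, 0.02494646, 0.03476323]), 'opening': 0.9979973900319775}
scene {'intrinsics': array([[481.13550675,   0.        , 316.30562347],
       [  0.        , 481.13550675, 240.60314213],
       [  0.        ,   0.        ,   1.        ]]), 'R': array([[ 0.83579827, -0.54890153,  0.01218052],
       [-0.29596061, -0.46911583, -0.8320683 ],
       [ 0.46243764,  0.69183629, -0.55453943]]), 't': array([-0.49997768,  0.25462636,  1.03732151])}
bin [(0.67, [283.1, 271.1])] [(0.61, [255.8, 228.4, 61.7, 60.2])]
slim_
[... 892 characters left out ...]
539, -0.99523726]]), 't': array([-0.04177746,  0.57301261,  1.18646558])}
bin [(0.62, [290.4, 263.7])] [(0.95, [260.1, 229.6, 55.3, 68.0]), (0.53, [367.4, 181.8, 34.6, 35.4])]
slim_bottle [(0.84, [295.1, 255.4])] [(0.91, [280.0, 246.4, 26.9, 55.1])]
bottle_top [(0.55, [284.8, 300.3])] [(0.79, [278.9, 251.6, 24.9, 52.7])]
dark_carton [(0.97, [426.4, 268.5]), (0.84, [389.3, 273.3]), (0.68, [470.8, 259.8])] [(0.92, [463.1, 244.8, 31.4, 27.0]), (0.74, [416.1, 256.7, 36.9, 21.2]), (0.71, [380.3, 258.4, 25.9, 29.2])]
yellow_carton [(0.61, [178.5, 264.0])] [(0.8, [150.5, 249.8, 45.8, 31.1])]
blue_jar [(0.56, [236.9, 207.9])] [(0.71, [226.7, 191.7, 23.3, 26.0])]
tape_roll [(0.62, [384.7, 201.4])] []
```

```bash
python3 - <<'E'
import cv2
a=cv2.imread("pics/top0.png")[170:320,130:530]
cv2.imwrite("pics/t0c.png",cv2.resize(a,None,fx=2,fy=2,interpolation=3))
a=cv2.imread("pics/scene0.png")[180:400,200:440]
cv2.imwrite("pics/s0c.png",cv2.resize(a,None,fx=2.7,fy=2.7,interpolation=3))
E
```

```text
(no output)
```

View pics/t0c.png

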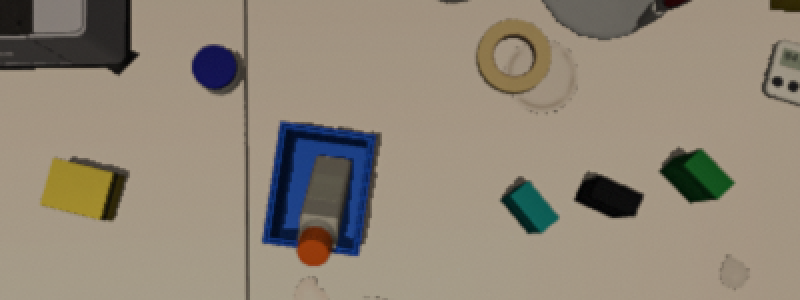

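View pics/s0c.png

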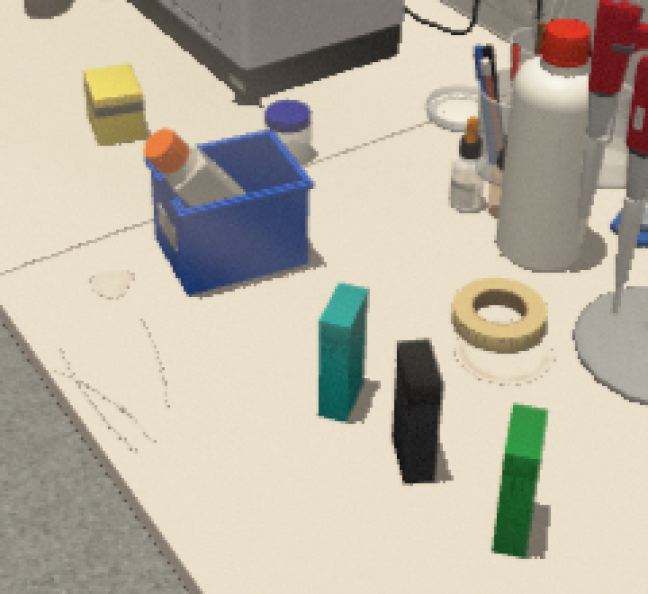

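View pics/top0.png

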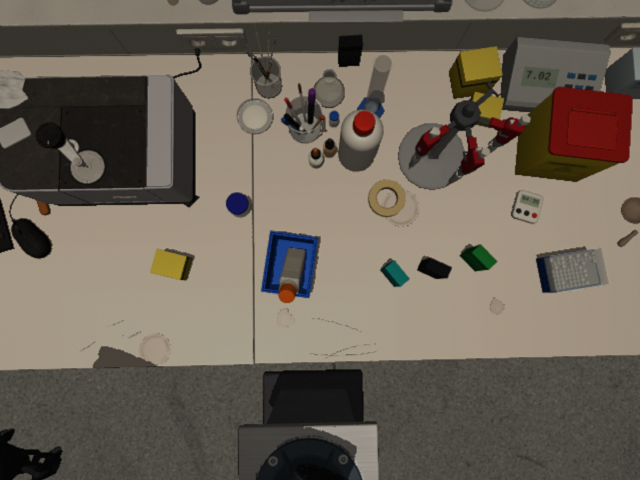

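View pics/scene0.png

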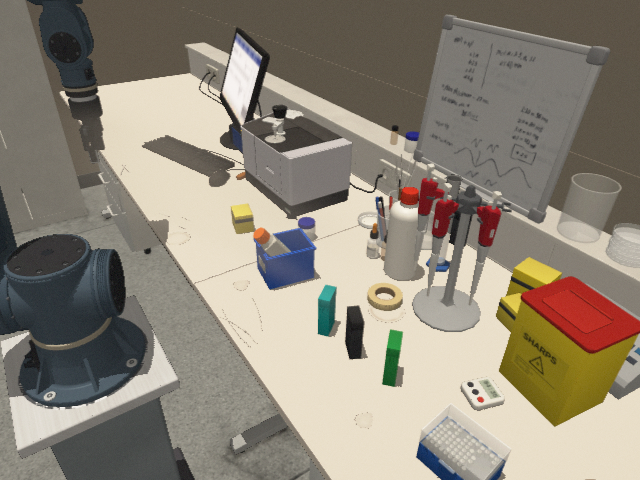

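The top view shows the bin at about (290,265) with the orange cap at (287,293) leaning toward the robot. The black carton is at (434,268), between the turquoise one (395,272) and the green one (478,257). Next I'll fit poses from masks in both views.

```bash
cat > h.py <<'E'
from station import *
import numpy as np,cv2
from scipy.optimize import least_squares
def proj(m,X):
    c=np.atleast_2d(X)@m["R"].T+m["t"];p=c@m["intrinsics"].T;return p[:,:2]/p[:,2:]
def unproj(m,px,z):
    C=-m["R"].T@m["t"];d=m["R"].T@np.linalg.solve(m["intrinsics"],[px[0],px[1],1]);return C+d*(z-C[2])/d[2]
def silh(m,X,roi,S=4):
    # filled hull of points, antialias
    p=proj(m,X)-np.array(roi[:2])
    im=np.zeros((roi[3]*S,roi[2]*S),np.uint8)
    h=cv2.convexHull(((p+.5)*S*16).astype(np.int32).reshape(-1,1,2))
    cv2.fillConvexPoly(im,h,255,shift=4)
    return cv2.resize(im,(roi[2],roi[3]),interpolation=cv2.INTER_AREA)/255.
def box(l,w,z0,z1):
    return np.array([[a*l/2,b*w/2,z] for a in(-1,1) for b in(-1,1) for z in(z0,z1)])
def place(P,x,y,yaw):
    c,s=np.cos(yaw),np.sin(yaw);return P@np.array([[c,s,0],[-s,c,0],[0,0,1]])+[x,y,0]
E
python3 - <<'E'
from h import *
mt,ms=camera_model("top"),camera_model("scene")
print(proj(mt,[[.192,.489,.2],[0,0,0],[.4,0,0]]))
t=cv2.imread("pics/top0.png");s=cv2.imread("pics/scene0.png")
def hsv(i):return cv2.cvtColor(i,cv2.COLOR_BGR2HSV).astype(int)
ht,hs=hsv(t),hsv(s)
# bin: blue mask or
from scipy.optimize import minimize
def fit(P,masks,x0):
    # masks: list of (m,mask,roi)
    def f(v):
        e=0
        for m,M,r in masks:
            e+=np.abs(silh(m,place(P,*v),r)-M).sum()
        return e
    best=minimize(f,x0,method="Nelder-Mead",options=dict(initial_simplex=np.array([x0]+[np.array(x0)+d for d in np.diag([.01,.01,.1])]),xatol=1e-5,fatol=1e-3))
    return best.x,best.fun
def mk(h,roi,fn):
    x,y,w,hh=roi;return fn(h[y:y+hh,x:x+w]).astype(float)
dark=lambda a:((a[...,2]<70)).astype(float)
for (roiT,roiS) in[((412,250,45,34),(338,295,32,70))]:
    T=mk(ht,roiT,dark);S=mk(hs,roiS,lambda a:a[...,2]<75)
    print("areas",T.sum(),S.sum())
    cv2.imwrite("pics/m.png",np.hstack([cv2.resize(T*255,(450,340),interpolation=0),cv2.resize(S*255,(155,340),interpolation=0)]))
    g=unproj(mt,(434,268),.107)
    P=box(.026,.052,0,.107)
    for yaw in(0,.5,1,1.5,2,2.5):
        print("both",yaw,fit(P,[(mt,T,roiT),(ms,S,roiS)],[g[0],g[1],yaw]))
    print("T",fit(P,[(mt,T,roiT)],[g[0],g[1],1.1]))
    print("S",fit(P,[(ms,S,roiS)],[g[0],g[1],1.1]))
# bin
P=np.vstack([box(.134,.106,.092,.1),box(.126,.098,0,.1)])
roi=(255,222,75,85);roiS=(245,220,80,75)
blue=lambda a:((a[...,0]>100)&(a[...,0]<130)&(a[...,1]>120))
def fillm(M):
    M=cv2.morphologyEx(M.astype(np.uint8),cv2.MORPH_OPEN,np.ones((3,3)));c,_=cv2.findContours(M,0,1);c=max(c,key=cv2.contourArea)
    o=np.zeros_like(M);cv2.fillPoly(o,[cv2.convexHull(c)],1);return o.astype(float)
T=fillm(mk(ht,roi,blue))
S=mk(hs,roiS,blue);S=fillm(S)
cv2.imwrite("pics/m2.png",np.hstack([cv2.resize(T*255,(300,340),interpolation=0),cv2.resize(S*255,(320,340),interpolation=0)]))
g=unproj(mt,(290,264),.1)
for yaw in(-.3,0,.2):
    print("bin",fit(P,[(mt,T,roi),(ms,S,roiS)],[g[0],g[1],yaw]))
print("binT",fit(P,[(mt,T,roi)],[g[0],g[1],-.1]))
print("binS",fit(P,[(ms,S,roiS)],[g[0],g[1],-.1]))
# cap
O=((ht[...,0]<15)&(ht[...,1]>150)&(ht[...,2]>100));O[:240]=0;O[310:]=0;O[:,:270]=0;O[:,310:]=0
ys,xs=np.nonzero(O);print("cap T",xs.min(),xs.max(),ys.min(),ys.max(),xs.mean(),ys.mean())
O=((hs[...,0]<15)&(hs[...,1]>150)&(hs[...,2]>100));O[:215]=0;O[260:]=0;O[:,:240]=0;O[:,290:]=0
ys,xs=np.nonzero(O);print("cap S",xs.min(),xs.max(),ys.min(),ys.max(),xs.mean(),ys.mean())
E
```

```text
[[ 47.47884048 436.38988431]
 [308.74959371 494.35621328]
 [305.72912949 315.73762678]]
areas 479.0 774.0
both 0 (array([ 0.50281922, -0.29057126, -0.49787316]), np.float64(118.54509803921567))
both 0.5 (array([ 0.5027427 , -0.29060841, -0.49562224]), np.float64(118.85098039215686))
both 1 (array([ 0.48578095, -0.293834  ,  1.16117051]), np.float64(839.0745098039215))
both 1.5 (array([ 0.50299343, -0.29057749,  2.64409773]), np.float64(117.52941176470587))
both 2 (array([ 0.5039239 , -0.29008308,  2.33111526]), np.float64(314.8862745098039))
both 2.5 (array([ 0.50287015, -0.29060484,  2.65213345]), np.float64(118.21568627450979))
T (array([ 0.50263336, -0.2901478 ,  2.69944519]), np.float64(45.333333333333336))
S (array([ 0.48687975, -0.29213412,  1.21191029]), np.float64(504.81176470588235))
bin (array([ 0.51706067,  0.03091002, -0.16049552]), np.float64(2439.7176470588233))
bin (array([ 0.51695547,  0.03089235, -0.16294732]), np.float64(2441.6509803921567))
bin (array([ 0.51708214,  0.03091499, -0.1608546 ]), np.float64(2439.905882352941))
binT (array([ 0.51708352,  0.03080572, -0.15841488]), np.float64(69.10980392156863))
binS (array([ 0.59037145,  0.11137511, -0.61579933]), np.float64(1743.2784313725488))
cap T 279 294 283 302 286.135593220339 295.3728813559322
cap S 254 268 228 242 260.98692810457516 234.69281045751634[ WARN:0@0.607] global loadsave.cpp:1063 imwrite_ Unsupported depth image for selected encoder is fallbacked to CV_8U.
```

View pics/m.png

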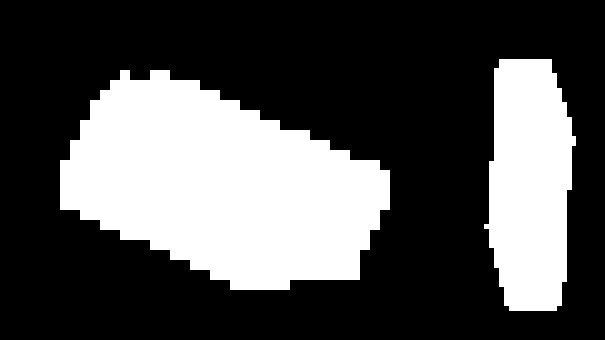

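View pics/m2.png

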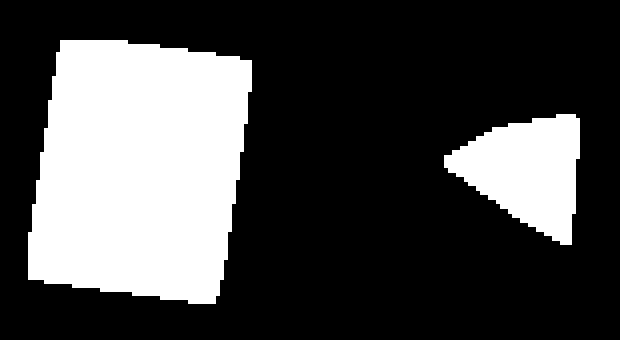

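```bash
python3 - <<'E'
from h import *
from scipy.optimize import minimize
mt,ms=camera_model("top"),camera_model("scene")
t=cv2.imread("pics/top0.png");s=cv2.imread("pics/scene0.png")
b,g,r=[s[...,i].astype(int) for i in range(3)]
M=(b-r>60).astype(np.uint8);M[:225]=0;M[295:]=0;M[:,:250]=0;M[:,322:]=0
n,l,st,_=cv2.connectedComponentsWithStats(M);k=1+st[1:,4].argmax();M=(l==k).astype(np.uint8)
c,_=cv2.findContours(M,0,1);o=np.zeros_like(M);cv2.fillPoly(o,[cv2.convexHull(np.vstack(c))],1)
roiS=(245,222,85,75);S=o[222:297,245:330].astype(float)
b,g,r=[t[...,i].astype(int) for i in range(3)]
M=(b-r>40).astype(np.uint8);M[:225]=0;M[302:]=0;M[:,:255]=0;M[:,330:]=0
M=cv2.morphologyEx(M,cv2.MORPH_OPEN,np.ones((2,2)))
c,_=cv2.findContours(M,0,1);o=np.zeros_like(M);cv2.fillPoly(o,[cv2.convexHull(np.vstack(c))],1)
roi=(255,222,75,85);T=o[222:307,255:330].astype(float)
P=np.vstack([box(.134,.106,.092,.1),box(.126,.098,0,.1)])
def fit(ml,x0):
    f=lambda v:sum(np.abs(silh(m,place(P,*v),r)-M).sum() for m,M,r in ml)
    q=minimize(f,x0,method="Nelder-Mead",options=dict(initial_simplex=np.array([x0]+[np.array(x0)+d for d in np.diag([.01,.01,.1])])));return q.x,q.fun
x0=[.517,.031,-.16]
for nme,ml in[("T",[(mt,T,roi)]),("S",[(ms,S,roiS)]),("B",[(mt,T,roi),(ms,S,roiS)])]:
    v=fit(ml,x0);print(nme,v)
bv=v[0]
def draw(im,m,X,es,col):
    p=proj(m,X)
    for a,b_ in es: cv2.line(im,tuple(((p[a]+.5)*64).astype(int)),tuple(((p[b_]+.5)*64).astype(int)),col,1,cv2.LINE_AA,4)
E=[(0,1),(2,3),(4,5),(6,7),(0,2),(2,6),(6,4),(4,0),(1,3),(3,7),(7,5),(5,1)]
for nme,im,m,ro in(("t",t,mt,(255,220,210,90)),("s",s,ms,(245,215,140,150))):
    x,y,w,h=ro;S=4 if nme=="s" else 3.8
    m2=dict(m);K=np.array([[S,0,-S*x],[0,S,-S*y],[0,0,1]])@m["intrinsics"];m2["intrinsics"]=K
    big=cv2.resize(im[y:y+h,x:x+w],None,fx=S,fy=S,interpolation=0)
    for Q,v in((box(.134,.106,.0999,.1),bv),(box(.118,.09,.005,.1),bv),(box(.026,.052,0,.107),[.5028,-.2906,-.497])):
        draw(big,m2,place(Q,*v),E,(0,255,255))
    cv2.imwrite(f"pics/ov_{nme}.png",big)
# bottle fit by cap pixel
import itertools
E
```

```text
T (array([ 0.51485525,  0.02895283, -0.16204885]), np.float64(56.86666666666667))
S (array([ 0.58892964,  0.14034101, -0.43325615]), np.float64(694.6352941176472))
B (array([ 0.51522502,  0.02900629, -0.16696575]), np.float64(2008.3450980392156))
```

View pics/ov_t.png

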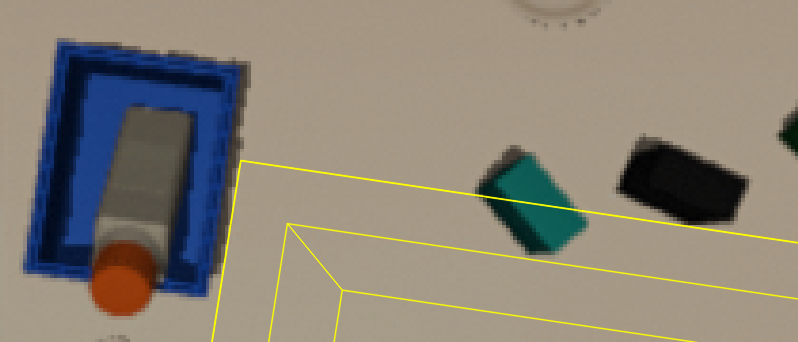

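View pics/ov_s.png

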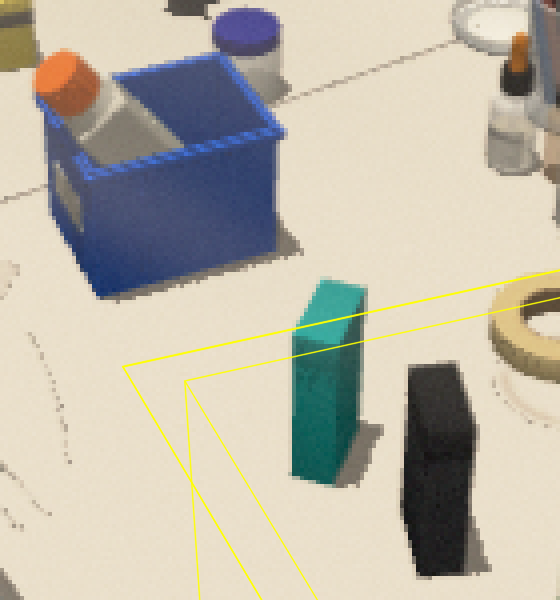

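```bash
cat >> h.py <<'E'
from scipy.optimize import minimize
E12=[(0,1),(2,3),(4,5),(6,7),(0,2),(2,6),(6,4),(4,0),(1,3),(3,7),(7,5),(5,1)]
def draw(im,m,X,es,col):
    p=proj(m,X)
    for a,b_ in es: cv2.line(im,tuple(((p[a])*16).astype(int).tolist()),tuple(((p[b_])*16).astype(int).tolist()),col,1,cv2.LINE_AA,4)
def overlay(im,m,ro,S,items,fn):
    x,y,w,h=ro
    m2=dict(m);m2["intrinsics"]=np.array([[S,0,-S*(x-.5)],[0,S,-S*(y-.5)],[0,0,1]])@m["intrinsics"]
    big=cv2.resize(im[y:y+h,x:x+w],None,fx=S,fy=S,interpolation=0)
    for X,es in items: draw(big,m2,X,es,(0,255,255))
    cv2.imwrite(fn,big)
def fitS(P,ml,x0,step=(.01,.01,.1),pl=place):
    f=lambda v:sum(np.abs(silh(m,pl(P,*v),r)-M).sum() for m,M,r in ml)
    q=minimize(f,x0,method="Nelder-Mead",options=dict(initial_simplex=np.array([x0]+[np.array(x0)+d for d in np.diag(step)])));return q.x,q.fun
E
python3 - <<'E'
from h import *
mt,ms=camera_model("top"),camera_model("scene")
t=cv2.imread("pics/top0.png");s=cv2.imread("pics/scene0.png")
b,g,r=[s[...,i].astype(int) for i in range(3)]
M=((b-r>35)).astype(np.uint8)
M[:230]=0;M[:238,298:]=0;M[295:]=0;M[:,:250]=0;M[:,322:]=0
n,l,st,_=cv2.connectedComponentsWithStats(M);k=1+st[1:,4].argmax();M=(l==k).astype(np.uint8)
c,_=cv2.findContours(M,0,1);o=np.zeros_like(M);cv2.fillPoly(o,[cv2.convexHull(np.vstack(c))],1)
roiS=(245,222,85,75);S=o[222:297,245:330].astype(float);print(st[k],S.sum())
P=np.vstack([box(.134,.106,.092,.1),box(.126,.098,0,.1)])
print("S",fitS(P,[(ms,S,roiS)],[.515,.029,-.16]))
for bv,n in(([.5149,.029,-.162],"a"),([.517,.0309,-.16],"b")):
  its=[(place(Q,*v),E12) for Q,v in((box(.134,.106,.0999,.1),bv),(box(.118,.09,.005,.1),bv),(box(.126,.098,0,.0001),bv),(box(.026,.052,0,.107),[.5028,-.2906,-.497]))]
  overlay(t,mt,(255,220,210,90),3.8,its,f"pics/ov_t{n}.png")
  overlay(s,ms,(245,215,140,150),4,its,f"pics/ov_s{n}.png")
E
```

```text
[ 257  230   59   59 2046] 2611.0
S (array([ 0.51719633,  0.03134424, -0.1987833 ]), np.float64(356.7686274509804))
```

View pics/ov_ta.png

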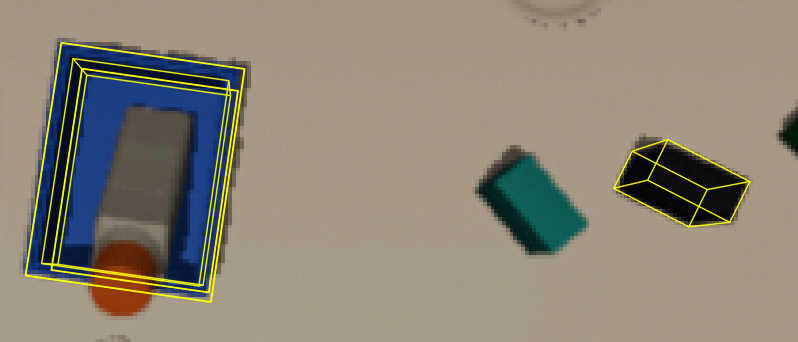

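View pics/ov_sa.png

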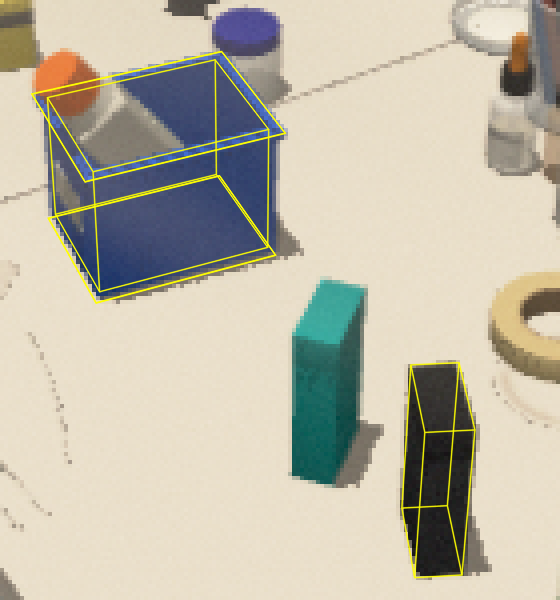

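View pics/ov_tb.png

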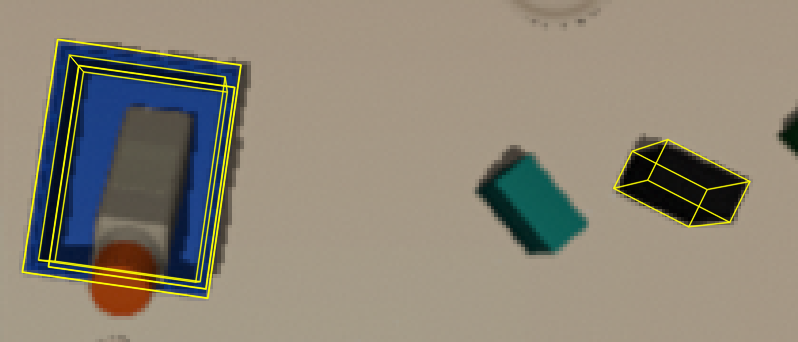

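The overlays match, giving bin ≈ (0.516, 0.030) with yaw ≈ -9°, and carton ≈ (0.503, -0.2905) with yaw -28.5°. Next: the bottle's offset and the sizes of the neighbours.

```bash
python3 - <<'E'
from h import *
mt,ms=camera_model("top"),camera_model("scene")
t=read_camera("top")[:,:,::-1].copy();o=outline_of("top","slim_bottle")
print([(r["confidence"],r["extent"]) for r in o])
M=o[0]["region"]
hsv=cv2.cvtColor(t,cv2.COLOR_BGR2HSV).astype(int)
# own mask: non-blue inside the window
b,g,r=[t[...,i].astype(int) for i in range(3)]
W=((b-r<15)&(hsv[...,2]>60));W[:243]=0;W[303:]=0;W[:,:274]=0;W[:,306:]=0
O=((hsv[...,0]<15)&(hsv[...,1]>150)&(hsv[...,2]>90));
sel=np.zeros_like(W);sel[246:282,276:306]=1
W=(W&sel)|(O&(np.indices(W.shape)[0]>240)&(np.indices(W.shape)[0]<305)&(np.indices(W.shape)[1]<306)&(np.indices(W.shape)[1]>270))
n,l,st,_=cv2.connectedComponentsWithStats(W.astype(np.uint8));k=1+st[1:,4].argmax();W=l==k;print(st[k],M.sum())
a=np.linspace(0,2*np.pi,24,endpoint=False);ring=np.c_[np.cos(a),np.sin(a)]*.017
P=np.vstack([box(.042,.042,0,.128),np.c_[ring,0*a+.139],np.c_[ring,0*a+.165]])
B=(.516,.030,-.157)
def plb(P,p,y,yaw,tilt):
    Q=P+[.021,0,0];c,s=np.cos(tilt),np.sin(tilt)
    Q=np.c_[Q[:,0]*c-Q[:,2]*s,Q[:,1],Q[:,0]*s+Q[:,2]*c+.005]
    Q=Q@np.array([[np.cos(yaw),np.sin(yaw),0],[-np.sin(yaw),np.cos(yaw),0],[0,0,1]])+[p,y,0]
    return place(Q,*B)
roi=(265,235,50,75)
for nm,mm in(("net",M),("col",W)):
    T=mm[235:310,265:315].astype(float)
    v=fitS(P,[(mt,T,roi)],[.009,0,0,.62],(.005,.005,.05,.05),plb);print(nm,v)
    top=plb(np.array([[0,0,.165],[0,0,0]]),*v[0]);print("top/base world",top)
a=np.linspace(0,2*np.pi,24)
its=[(plb(box(.042,.042,0,.128),*v[0]),E12),(plb(np.c_[ring,0*ring[:,0]+.165],*v[0]),[(i,(i+1)%24) for i in range(24)])]
its+=[(place(box(.118,.09,.005,.1),*B),E12)]
overlay(t,mt,(255,220,75,90),6,its,"pics/bt.png")
s=cv2.imread("pics/scene0.png");overlay(s,ms,(245,215,85,85),6,its,"pics/bs.png")
im=np.hstack([cv2.imread("pics/bt.png"),cv2.resize(cv2.imread("pics/bs.png"),(540,540))])[:, :];cv2.imwrite("pics/b.png",cv2.resize(im,None,fx=.8,fy=.8))
for n,px in(("turq",(396,272)),("green",(480,256)),("black",(435,268))):print(n,unproj(mt,px,.107))
print("tape",unproj(mt,(386.5,198),.019),"jar",unproj(mt,(237,203),.056),"yel",unproj(mt,(170,264),.06))
E
```

```text
[(0.62, [280.3, 246.7, 25.9, 55.6])]
[280 248  25  34 617] 1032
net (array([ 0.00642324, -0.00573915, -0.00491262,  0.57491308]), np.float64(62.85882352941176))
top/base world [[0.45029318 0.03494955 0.15489353]
 [0.53884041 0.02048603 0.016419  ]]
col (array([ 0.00043019, -0.00538815,  0.18640529,  0.26583354]), np.float64(143.89019607843136))
top/base world [[0.49250702 0.02393213 0.16972117]
 [0.53583603 0.0252066  0.01051699]]
turq [ 0.49384226 -0.1989479   0.107     ]
green [ 0.52465358 -0.38206416  0.107     ]
black [ 0.50072059 -0.28344217  0.107     ]
tape [ 0.67110176 -0.19507505  0.019     ] jar [0.65945587 0.14995772 0.056     ] yel [0.52371032 0.29928517 0.06      ]
```

View pics/b.png

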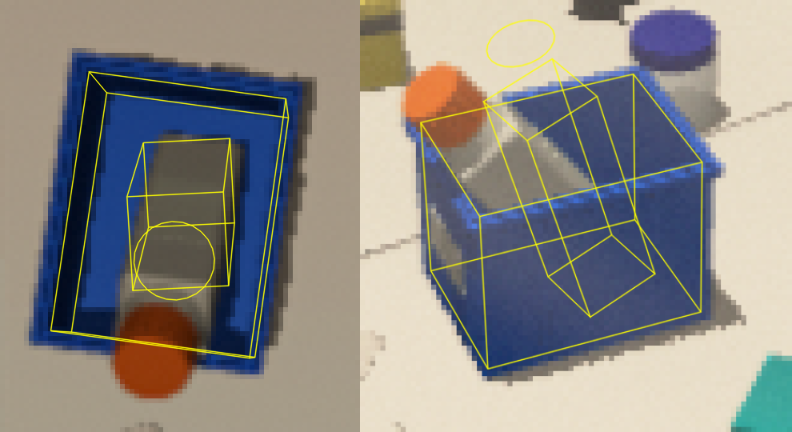

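The network-outline fit puts the bottle at bin y ≈ -5 mm, with its foot edge at bin x ≈ +7 mm and a tilt of about 34°. The colour-mask fit in the picture is wrong because the mask was truncated. The bottle is nearly central across the bin, so the free space is at the -x end. I'll move behind the cap with the fingers closed.

>>> {"fn": "drive_tool", "kwargs": {
  "gripper": [255,255,255,255,255],
  "travel": [
    [0,0,0],
    [0,0,0],
    [-0.028,0.019,0],
    [-0.028,0.019,0],
    [-0.028,0.019,0]
  ],
  "dr": [
    [0,0,-0.109],
    [0,0,-0.109],
    [0,0,0],
    [0,0,0],
    [0,0,0]
  ]
}}

```text
clock: 2.02
tcp_pos: [0.2354, 0.3957, 0.2029]
eef_rot: [-180.0, 0.0, 81.1]
wrist_force: [-0.5, -0.8, 0.3]
opening: 0.297
```

>>> {"fn": "drive_tool", "kwargs": {
  "gripper": [255,255,255,255,255],
  "travel": [
    [-0.028,0.019,0],
    [-0.028,0.019,0],
    [-0.028,0.019,0],
    [-0.028,0.019,0],
    [-0.028,0.019,0]
  ],
  "dr": [
    [0,0,0],
    [0,0,0],
    [0,0,0],
    [0,0,0],
    [0,0,0]
  ]
}}

```text
clock: 2.43
tcp_pos: [0.3077, 0.2421, 0.2034]
eef_rot: [180.0, -0.0, 81.0]
wrist_force: [0.0, 0.3, 0.1]
opening: -0.0
```

>>> {"fn": "drive_tool", "kwargs": {
  "gripper": [255,255,255,255,255],
  "travel": [
    [-0.028,0.019,0],
    [-0.028,0.019,0],
    [-0.028,0.019,0],
    [-0.028,0.019,0],
    [-0.028,0.019,0]
  ],
  "dr": [
    [0,0,0],
    [0,0,0],
    [0,0,0],
    [0,0,0],
    [0,0,0]
  ]
}}

```text
clock: 2.85
tcp_pos: [0.3797, 0.0888, 0.2035]
eef_rot: [180.0, -0.0, 81.0]
wrist_force: [0.2, 0.1, 0.1]
opening: -0.004
```

```bash
cat >> h.py <<'E'
from scipy.spatial.transform import Rotation as Ro
def rel(target):
    s=sensors.read_state();R=Ro.from_euler("xyz",s["eef_rot"],degrees=True)
    return R.inv().apply(np.array(target)-s["tcp_pos"])
B=np.array([.516,.030,-.157])
def b2w(x,y,z): return place(np.array([[x,y,z]]),*B)[0]
def w2b(w):
    return place(np.array([w-[B[0],B[1],0]]),0,0,-B[2])[0]
E
python3 - <<'E'
from h import *
s=sensors.read_state();print(s["clock"],s["tcp_pos"],s["eef_rot"],s["q"],s["opening"],w2b(s["tcp_pos"]))
print(rel(b2w(-.112,-.0055,.13)))
E
```

```text
2.85 [0.37973348 0.08878891 0.20348351] [ 1.79957599e+02 -1.31027900e-02  8.10216300e+01] [ 1.31637122e+01  3.03329545e-01 -1.64562345e+01  7.31962234e+01
 -3.84466627e-03  2.21420856e+01] -0.0036600700478121415 [-0.14378253  0.03675979  0.20348351]
[-0.04228606  0.03171556  0.07349734]
```

>>> {"fn": "drive_tool", "kwargs": {
  "gripper": [255,255,255,255,255],
  "travel": [
    [-0.021,0.0155,0],
    [-0.021,0.0155,0],
    [0,0,0.025],
    [0,0,0.025],
    [0,0,0.023]
  ],
  "dr": [
    [0,0,0],
    [0,0,0],
    [0,0,0],
    [0,0,0],
    [0,0,0]
  ]
}}

```text
clock: 3.27
tcp_pos: [0.4036, 0.0434, 0.1294]
eef_rot: [180.0, -0.0, 80.9]
wrist_force: [-0.3, -0.1, 0.1]
opening: 0.0
```

```bash
python3 - <<'E'
from h import *
im=read_camera("scene")[:,:,::-1];cv2.imwrite("pics/s1.png",cv2.resize(im[150:300,180:380],None,fx=4,fy=4))
im=read_camera("top")[:,:,::-1];cv2.imwrite("pics/t1.png",cv2.resize(im[210:360,220:380],None,fx=4,fy=4))
s=sensors.read_state();print(s["tcp_pos"],s["wrist_force"],w2b(s["tcp_pos"]))
E
```

```text
[0.40111669 0.04355229 0.12773091] [0.37856054 1.4211211  0.38459094] [-0.11558931 -0.00457707  0.12773091]
```

View pics/s1.png

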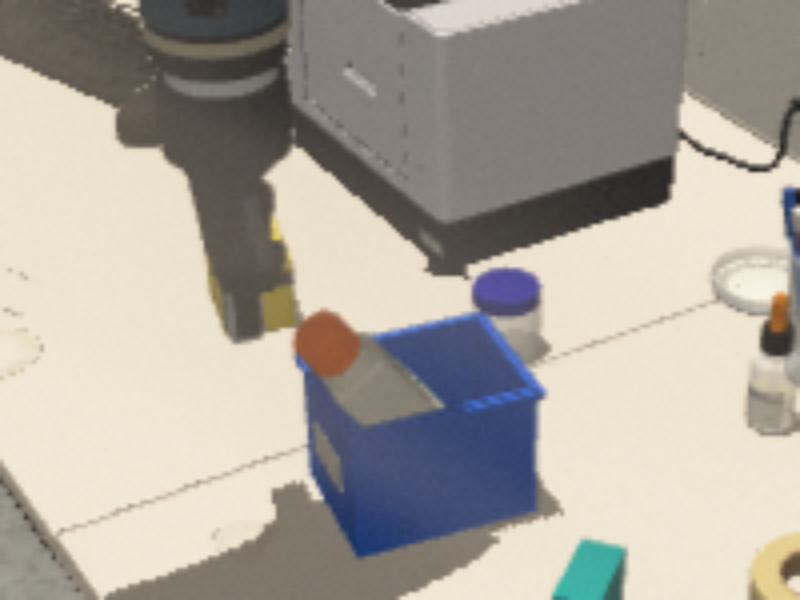

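View pics/t1.png

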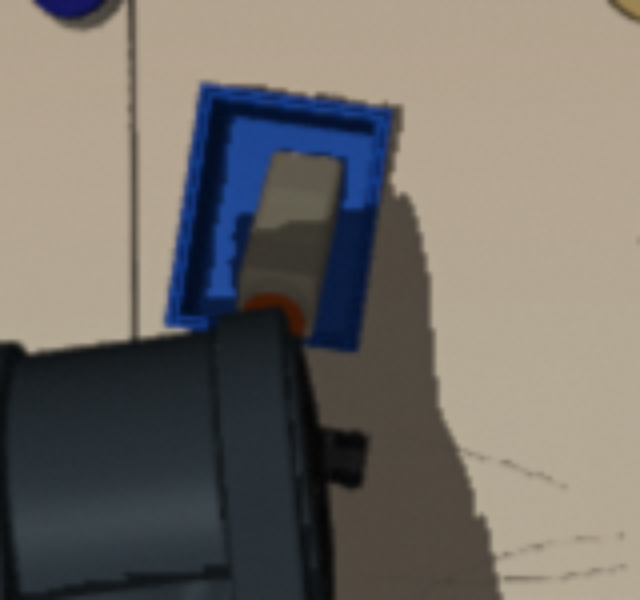

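The scene view shows the closed fingers just behind the orange cap, with a small gap, cap at crop (328,343). Pushing slowly along tool y.

>>> {"fn": "drive_tool", "kwargs": {
  "gripper": [255,255,255,255,255],
  "travel": [
    [0,0.004,0],
    [0,0.004,0],
    [0,0.004,0],
    [0,0.004,0],
    [0,0.004,0]
  ],
  "dr": [
    [0,0,0],
    [0,0,0],
    [0,0,0],
    [0,0,0],
    [0,0,0]
  ]
}}

```text
clock: 3.78
tcp_pos: [0.4243, 0.041, 0.131]
eef_rot: [179.9, -0.0, 81.0]
wrist_force: [0.1, 0.1, -0.2]
opening: 0.003
```

>>> {"fn": "drive_tool", "kwargs": {
  "gripper": [255,255,255,255,255],
  "travel": [
    [0,0.004,0],
    [0,0.004,0],
    [0,0.004,0],
    [0,0.004,0],
    [0,0.004,0]
  ],
  "dr": [
    [0,0,0],
    [0,0,0],
    [0,0,0],
    [0,0,0],
    [0,0,0]
  ]
}}

```text
clock: 4.2
tcp_pos: [0.4433, 0.0378, 0.1302]
eef_rot: [-180.0, 0.0, 81.0]
wrist_force: [-0.2, -0.7, -0.2]
opening: 0.0
```

>>> {"fn": "drive_tool", "kwargs": {
  "gripper": [255,255,255,255,255],
  "travel": [
    [0,0.004,0],
    [0,0.004,0],
    [0,0.004,0],
    [0,0.004,0],
    [0,0.004,0]
  ],
  "dr": [
    [0,0,0],
    [0,0,0],
    [0,0,0],
    [0,0,0],
    [0,0,0]
  ]
}}

```text
clock: 4.62
tcp_pos: [0.4628, 0.0355, 0.1341]
eef_rot: [179.9, -0.1, 81.0]
wrist_force: [-22.0, 4.5, 62.9]
opening: 0.002
```

```bash
cat > look.py <<'E'
from h import *
import sys
n=sys.argv[1]
im=read_camera("scene")[:,:,::-1];a=cv2.resize(im[190:300,210:340],None,fx=4,fy=4)
s=sensors.read_state();print(s["clock"],s["tcp_pos"],s["eef_rot"],s["wrist_force"],w2b(s["tcp_pos"]))
cv2.imwrite(f"pics/{n}.png",a)
E
python3 look.py s2
```

```text
4.6667 [0.46402755 0.03547836 0.13463728] [ 1.79762326e+02 -1.57200677e-01  8.10431438e+01] [-15.4939191    2.96452423  50.74674118] [-0.05218981 -0.00271521  0.13463728]
```

View pics/s2.png

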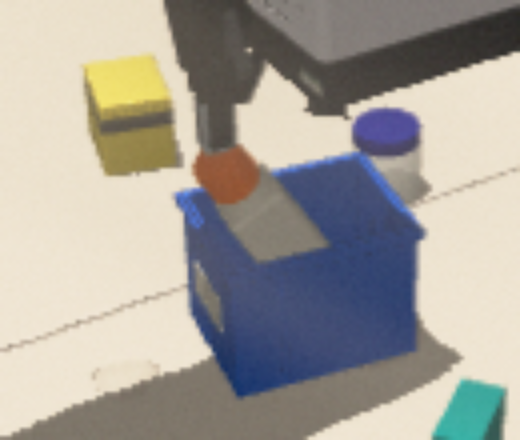

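The upward wrist force (63 N) means the tip is riding on top of something instead of pushing from behind. I'll back off and check the geometry.

>>> {"fn": "drive_tool", "kwargs": {
  "gripper": [255,255,255,255,255],
  "travel": [
    [0,-0.006,0],
    [0,-0.008,0],
    [0,-0.012,0],
    [0,-0.014,0],
    [0,-0.014,0]
  ],
  "dr": [
    [0,0,0],
    [0,0,0],
    [0,0,0],
    [0,0,0],
    [0,0,0]
  ]
}}

```text
clock: 5.08
tcp_pos: [0.4082, 0.0432, 0.1299]
eef_rot: [-180.0, 0.0, 81.0]
wrist_force: [0.0, -0.0, 1.0]
opening: 0.003
```

```bash
python3 look.py s3; python3 - <<'E'
from h import *
ms=camera_model("scene");mt=camera_model("top")
s=cv2.imread("pics/scene0.png")
a=np.linspace(0,2*np.pi,24,endpoint=False);ring=np.c_[np.cos(a),np.sin(a)]*.017
lp=[(i,(i+1)%24) for i in range(24)]
def plb(P,p,y,yaw,tilt):
    Q=P+[.021,0,0];c,s=np.cos(tilt),np.sin(tilt)
    Q=np.c_[Q[:,0]*c-Q[:,2]*s,Q[:,1],Q[:,0]*s+Q[:,2]*c+.005]+[p,y,0]
    return place(Q,*B)
v=(.008,-.0055,0,.61)
its=[(plb(box(.042,.042,0,.128),*v),E12),(plb(np.c_[ring,0*a+.165],*v),lp),(plb(np.c_[ring,0*a+.139],*v),lp)]
overlay(s,ms,(245,215,85,85),5,its,"pics/bs2.png")
t=cv2.imread("pics/top0.png");overlay(t,mt,(255,220,75,85),5,its,"pics/bt2.png")
cv2.imwrite("pics/b2.png",np.hstack([cv2.imread("pics/bs2.png"),cv2.imread("pics/bt2.png")]))
E
```

```text
5.1333 [0.40525513 0.04326725 0.12968671] [-1.79816598e+02  3.84220318e-02  8.10136165e+01] [-3.46156496  0.37944944 -0.68237567] [-0.11145721 -0.00421153  0.12968671]
```

View pics/s3.png

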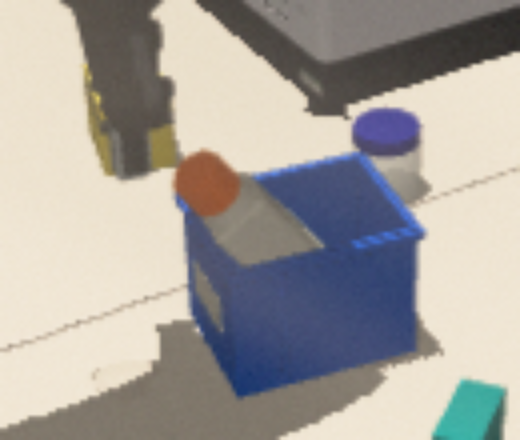

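View pics/b2.png

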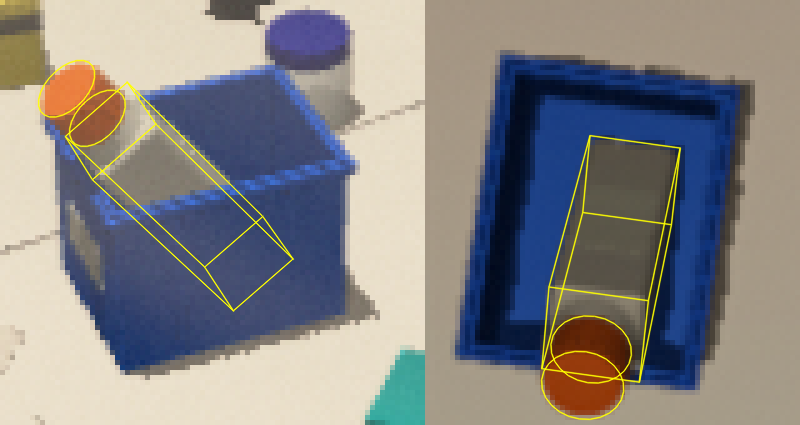

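```bash
python3 - <<'E'
from h import *
ms=camera_model("scene")
a=np.linspace(0,2*np.pi,24,endpoint=False);ring=np.c_[np.cos(a),np.sin(a)]*.017
lp=[(i,(i+1)%24) for i in range(24)]
def plb(P,p,y,yaw,tilt):
    Q=P+[.021,0,0];c,s=np.cos(tilt),np.sin(tilt)
    Q=np.c_[Q[:,0]*c-Q[:,2]*s,Q[:,1],Q[:,0]*s+Q[:,2]*c+.005]+[p,y,0]
    return place(Q,*B)
S=cv2.imread("pics/s2.png");m=dict(ms);m["intrinsics"]=np.array([[4,0,-4*209.5],[0,4,-4*189.5],[0,0,1]])@ms["intrinsics"]
out=[]
for v in((.008,-.0055,0,.61),(.008,-.0055,0,.45),(.016,-.0055,0,.52)):
    im=S.copy()
    for X,e in[(plb(box(.042,.042,0,.128),*v),E12),(plb(np.c_[ring,0*a+.165],*v),lp),(plb(np.c_[ring,0*a+.139],*v),lp)]:draw(im,m,X,e,(0,255,255))
    # finger box: 29(y) x22(x)
    F=box(.022,.029,.1346,.2)+[-.0522,-.0027,0]
    draw(im,m,place(F,*B),E12,(0,255,0))
    out.append(im[60:300,100:360])
cv2.imwrite("pics/c2.png",np.hstack(out))
E
```

```text
(no output)
```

View pics/c2.png

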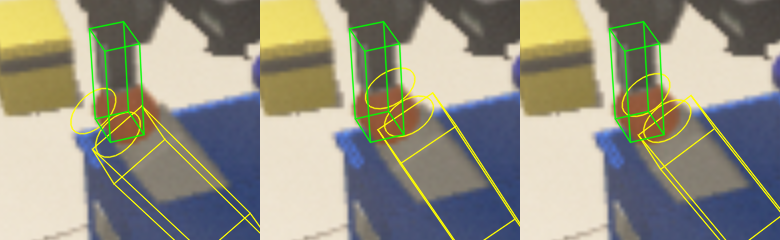

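```bash
python3 - <<'E'
from h import *
ms=camera_model("scene")
im=cv2.imread("pics/s3.png");m=dict(ms);m["intrinsics"]=np.array([[4,0,-4*209.5],[0,4,-4*189.5],[0,0,1]])@ms["intrinsics"]
F=box(.022,.029,.1297,.2)+[-.1115,-.0042,0]
draw(im,m,place(F,*B),E12,(0,255,0))
cv2.imwrite("pics/c3.png",cv2.resize(im[60:300,60:360],None,fx=2,fy=2))
E
```

```text
(no output)
```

View pics/c3.png

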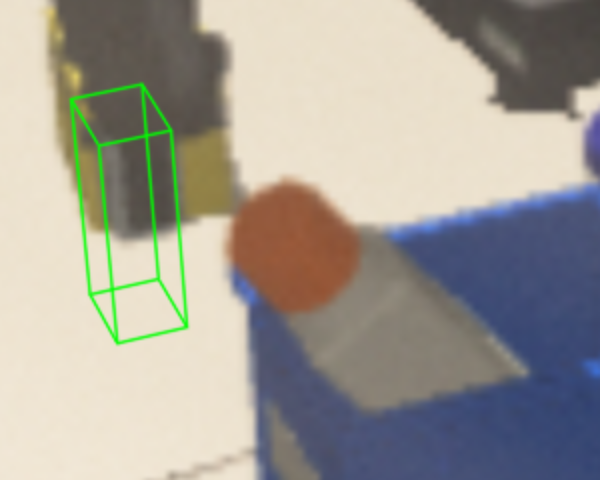

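The picture disagrees with the reported TCP. The visible fingertip sits about 25–30 mm above where z=0.13 projects, which fits the contact on the cap's top face. I'll check this with a clean, steady view.

```bash
python3 - <<'E'
from h import *
ms=camera_model("scene")
im=read_camera("scene")[:,:,::-1].copy()
s=sensors.read_state();p=s["tcp_pos"];print(p,s["eef_rot"],s["q"],s["opening"],s["clock"])
X=np.array([p+[0,0,k*.02] for k in range(8)])
q=proj(ms,X);print(q.round(1))
for z in(.13,.14,.15,.16,.17):print(z,unproj(ms,(240.75,234.1),z).round(3))
o=cv2.resize(im[130:280,160:300],None,fx=4,fy=4,interpolation=cv2.INTER_CUBIC)
for a in q: cv2.circle(o,(int((a[0]-159.5)*4),int((a[1]-129.5)*4)),3,(0,255,0),-1)
cv2.imwrite("pics/s4.png",o)
E
```

```text
[0.40690769 0.04319504 0.12991563] [-1.79898807e+02  3.05424435e-02  8.10367473e+01] [ 6.06217751e+00  4.76960010e+00 -2.29094458e+01  6.24266060e+01
 -3.26400901e-03  1.50254602e+01] 0.000674502136096684 5.1833
[[242.3 243. ]
 [241.7 236.2]
 [241.1 229.2]
 [240.5 222.2]
 [239.8 214.9]
 [239.2 207.6]
 [238.5 200.1]
 [237.8 192.5]]
0.13 [0.421 0.081 0.13 ]
0.14 [0.415 0.067 0.14 ]
0.15 [0.409 0.053 0.15 ]
0.16 [0.403 0.038 0.16 ]
0.17 [0.397 0.024 0.17 ]
```

View pics/s4.png

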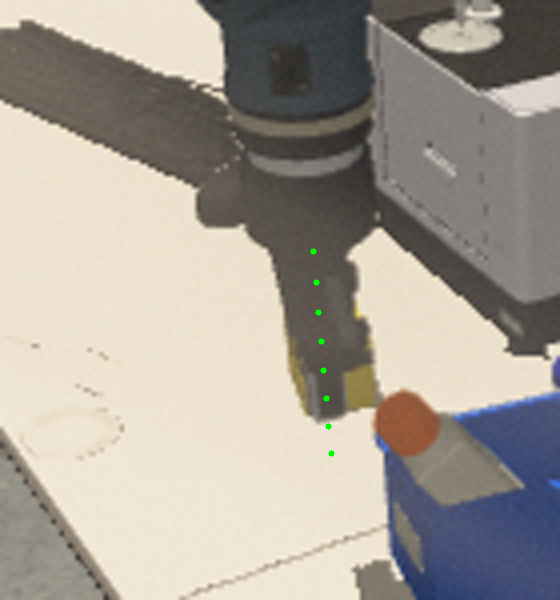

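```bash
python3 - <<'E'
from h import *
ms=camera_model("scene")
im=cv2.imread("pics/scene0.png")
p=np.array([.192,.488,.2026])
q=proj(ms,np.array([p+[0,0,k*.02] for k in range(8)]));print(q.round(1))
o=cv2.resize(im[0:160,30:150],None,fx=4,fy=4,interpolation=cv2.INTER_CUBIC)
for a in q: cv2.circle(o,(int((a[0]-29.5)*4),int((a[1]+.5)*4)),3,(0,255,0),-1)
cv2.imwrite("pics/s5.png",o[:600])
E
```

```text
[[100.9 169.5]
 [ 99.2 162.9]
 [ 97.5 156.3]
 [ 95.8 149.5]
 [ 94.  142.6]
 [ 92.2 135.6]
 [ 90.3 128.4]
 [ 88.5 121.2]]
```

View pics/s5.png

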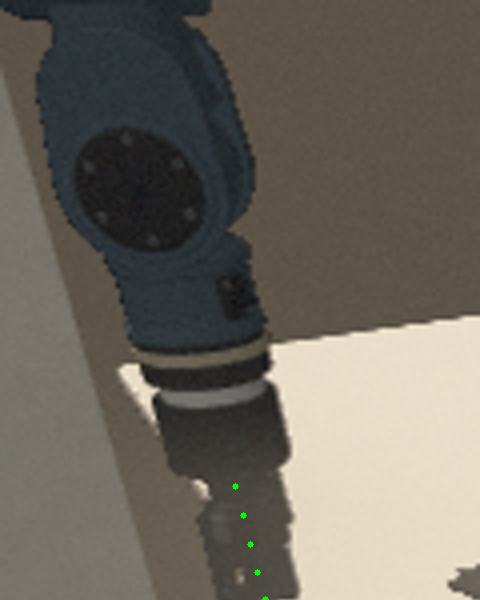

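```bash
python3 - <<'E'
from h import *
ms=camera_model("scene")
im=cv2.imread("pics/scene0.png")
p=np.array([.192,.488,.2026])
q=proj(ms,np.array([p+[0,0,k*.02] for k in range(8)]))
o=cv2.resize(im[100:190,60:150],None,fx=6,fy=6,interpolation=cv2.INTER_CUBIC)
for a in q: cv2.circle(o,(int((a[0]-59.5)*6),int((a[1]-99.5)*6)),3,(0,255,0),-1)
cv2.imwrite("pics/s6.png",o[:600])
E
```

```text
(no output)
```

View pics/s6.png

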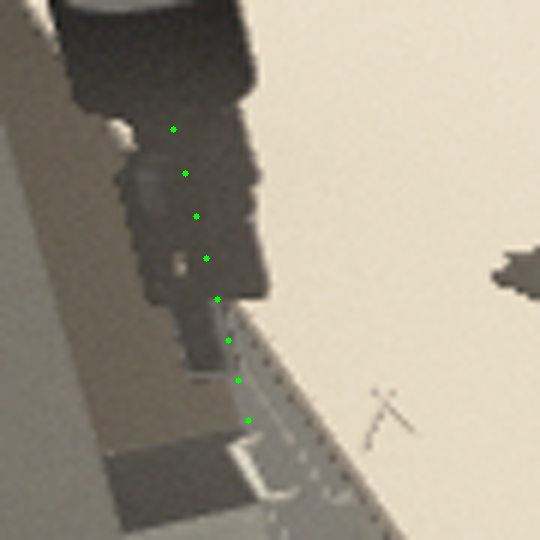

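>>> {"fn": "drive_tool", "kwargs": {
  "gripper": [255,255,255,255,255],
  "travel": [
    [0,-0.002,0.01],
    [0,-0.002,0.01],
    [0,-0.002,0.009],
    [0,0,0.006],
    [0,0,0]
  ],
  "dr": [
    [0,0,0],
    [0,0,0],
    [0,0,0],
    [0,0,0],
    [0,0,0]
  ]
}}

```text
clock: 5.6
tcp_pos: [0.4027, 0.0439, 0.094]
eef_rot: [-179.9, 0.0, 81.0]
wrist_force: [-1.2, 1.0, -0.6]
opening: -0.003
```

```bash
cat > look2.py <<'E'
from h import *
import sys
ms=camera_model("scene")
im=read_camera("scene")[:,:,::-1].copy()
s=sensors.read_state();p=s["tcp_pos"];print(p,w2b(p),s["eef_rot"],s["wrist_force"],s["opening"],s["clock"])
X=np.array([p+[0,0,k*.01] for k in range(5)])
q=proj(ms,X)
o=cv2.resize(im[170:300,200:340],None,fx=4,fy=4,interpolation=cv2.INTER_CUBIC)
for a in q: cv2.circle(o,(int((a[0]-199.5)*4),int((a[1]-169.5)*4)),2,(0,255,0),-1)
cv2.imwrite(f"pics/{sys.argv[1]}.png",o)
E
python3 look2.py s7
```

```text
[0.40311558 0.04401279 0.09465042] [-0.11368701 -0.00380969  0.09465042] [-1.79927331e+02  2.74291311e-02  8.10178555e+01] [-0.27168902 -0.4470168   0.3381519 ] 0.0037753961968471344 5.65
```

View pics/s7.png

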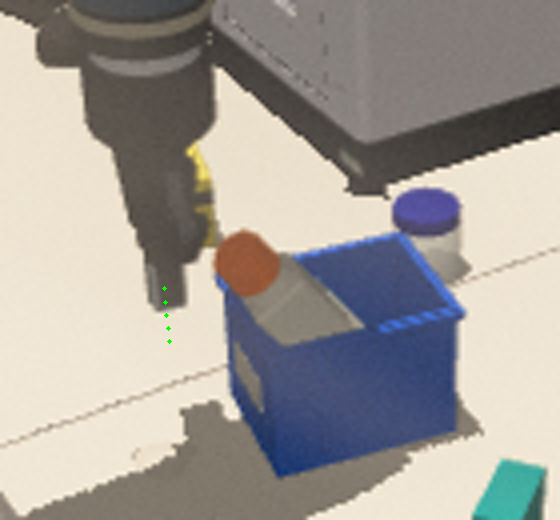

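The tip is now clearly visible, about 27 mm above the reported TCP, so its true height is about 0.122. That puts it behind and below the cap edge and above the rim. Pushing again at this height.

>>> {"fn": "drive_tool", "kwargs": {
  "gripper": [255,255,255,255,255],
  "travel": [
    [0,0.004,0],
    [0,0.004,0],
    [0,0.004,0],
    [0,0.004,0],
    [0,0.004,0]
  ],
  "dr": [
    [0,0,0],
    [0,0,0],
    [0,0,0],
    [0,0,0],
    [0,0,0]
  ]
}}

```text
clock: 6.07
tcp_pos: [0.4238, 0.0409, 0.0954]
eef_rot: [180.0, 0.0, 81.0]
wrist_force: [-0.5, 0.1, 0.2]
opening: 0.002
```

>>> {"fn": "drive_tool", "kwargs": {
  "gripper": [255,255,255,255,255],
  "travel": [
    [0,0.004,0],
    [0,0.004,0],
    [0,0.004,0],
    [0,0.004,0],
    [0,0.004,0]
  ],
  "dr": [
    [0,0,0],
    [0,0,0],
    [0,0,0],
    [0,0,0],
    [0,0,0]
  ]
}}

```text
clock: 6.48
tcp_pos: [0.4433, 0.0378, 0.0952]
eef_rot: [-180.0, 0.0, 81.0]
wrist_force: [-1.3, -0.5, -0.5]
opening: 0.001
```

```bash
python3 look2.py s8
```

```text
[0.44411324 0.03772205 0.09524096] [-0.07221    -0.00361284  0.09524096] [ 1.79957714e+02 -6.29919884e-04  8.10139508e+01] [ 1.29595417  0.3215706  -0.61406879] 0.004405843155039022 6.5333
```

View pics/s8.png

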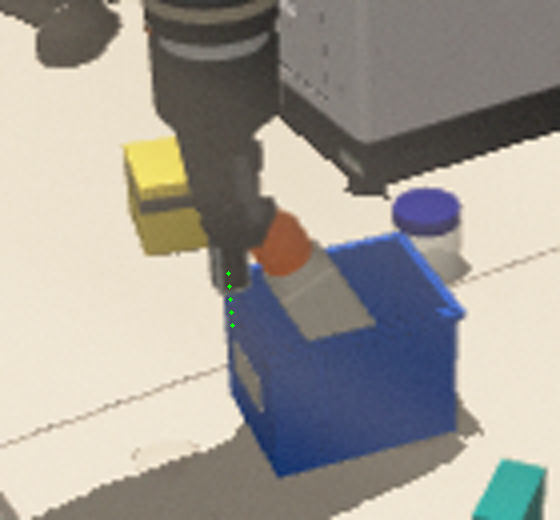

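The bottle is turning up with negligible force. Continuing.

>>> {"fn": "drive_tool", "kwargs": {
  "gripper": [255,255,255,255,255],
  "travel": [
    [0,0.004,0],
    [0,0.004,0],
    [0,0.004,0],
    [0,0.004,0],
    [0,0.004,0]
  ],
  "dr": [
    [0,0,0],
    [0,0,0],
    [0,0,0],
    [0,0,0],
    [0,0,0]
  ]
}}

```text
clock: 6.95
tcp_pos: [0.4631, 0.0346, 0.0952]
eef_rot: [180.0, 0.0, 81.0]
wrist_force: [-0.7, -0.1, 4.3]
opening: 0.0
```

>>> {"fn": "drive_tool", "kwargs": {
  "gripper": [255,255,255,255,255],
  "travel": [
    [0,0.003,0],
    [0,0.003,0],
    [0,0.003,0],
    [0,0.003,0],
    [0,0.003,0]
  ],
  "dr": [
    [0,0,0],
    [0,0,0],
    [0,0,0],
    [0,0,0],
    [0,0,0]
  ]
}}

```text
clock: 7.37
tcp_pos: [0.4793, 0.0324, 0.0978]
eef_rot: [179.8, -0.0, 81.0]
wrist_force: [-6.5, 0.3, 31.0]
opening: 0.0
```

```bash
python3 look2.py s9
```

```text
[0.48017309 0.03234716 0.09800272] [-0.03575325 -0.00328346  0.09800272] [ 1.79689526e+02 -5.35403645e-02  8.10133594e+01] [-3.88028936  0.63189716 26.19304217] -0.0022213540746111337 7.4167
```

View pics/s9.png

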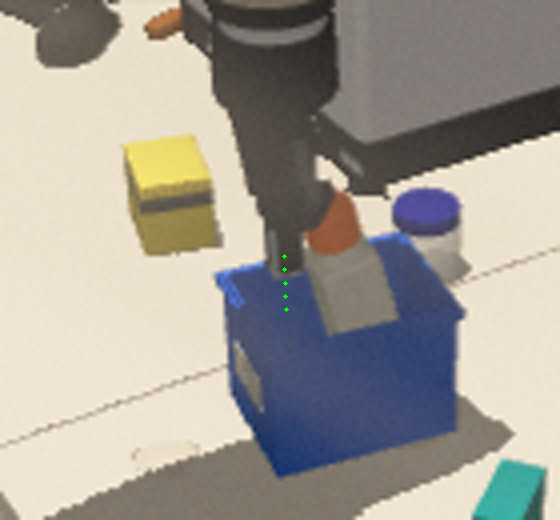

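The wrist force is mostly upward (31 N). The finger's knuckle, about 45 mm above the tip, is sitting over the cap as it rises. I'll raise the tool about 15 mm so only the plain finger pushes.

>>> {"fn": "drive_tool", "kwargs": {
  "gripper": [255,255,255,255,255],
  "travel": [
    [0,0,-0.003],
    [0,0,-0.003],
    [0,0,-0.003],
    [0,0,-0.003],
    [0,0,-0.003]
  ],
  "dr": [
    [0,0,0],
    [0,0,0],
    [0,0,0],
    [0,0,0],
    [0,0,0]
  ]
}}

```text
clock: 7.83
tcp_pos: [0.4773, 0.0323, 0.1102]
eef_rot: [-180.0, 0.0, 81.0]
wrist_force: [1.1, 0.1, -0.3]
opening: 0.004
```

```bash
python3 look2.py s10
```

```text
[0.47763842 0.03237005 0.1107896 ] [-0.03826033 -0.00365715  0.1107896 ] [1.79984744e+02 2.38868593e-03 8.10184950e+01] [0.34990769 0.19481067 0.22208345] -0.000372781282330808 7.8833
```

View pics/s10.png

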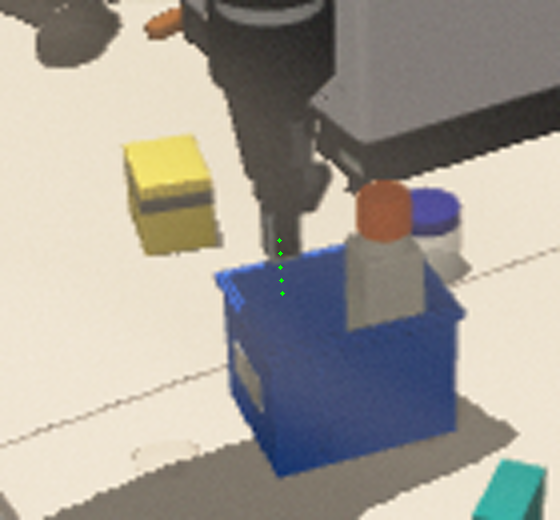

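The scene view shows the bottle standing upright in the bin, cap at crop (383,210), with the fingers clear of it. Backing away and up, then checking.

>>> {"fn": "drive_tool", "kwargs": {
  "gripper": [255,255,255,255,255],
  "travel": [
    [0,-0.015,0],
    [0,-0.015,-0.01],
    [0,0,-0.04],
    [0,0,-0.04],
    [0,0,-0.04]
  ],
  "dr": [
    [0,0,0],
    [0,0,0],
    [0,0,0],
    [0,0,0],
    [0,0,0]
  ]
}}

```text
clock: 8.3
tcp_pos: [0.4467, 0.0371, 0.2416]
eef_rot: [-179.9, 0.0, 81.0]
wrist_force: [1.7, -0.2, 0.1]
opening: -0.004
```

>>> {"fn": "drive_tool", "kwargs": {
  "gripper": [0,0,0,0,0],
  "travel": [
    [-0.038,0,0],
    [-0.038,0,0],
    [-0.038,0,0],
    [-0.038,0,0],
    [-0.038,0,0]
  ],
  "dr": [
    [0,0,0],
    [0,0,0],
    [0,0,0],
    [0,0,0],
    [0,0,0]
  ]
}}

```text
clock: 8.72
tcp_pos: [0.4175, -0.1521, 0.2404]
eef_rot: [180.0, 0.0, 81.1]
wrist_force: [0.9, 0.1, 0.8]
opening: 0.705
```

```bash
python3 - <<'E'
from h import *
mt,ms=camera_model("top"),camera_model("scene")
t=read_camera("top")[:,:,::-1].copy();s=read_camera("scene")[:,:,::-1].copy()
cv2.imwrite("pics/t11raw.png",t);cv2.imwrite("pics/s11raw.png",s)
st=sensors.read_state();print(st["clock"],st["tcp_pos"],st["eef_rot"],st["q"])
a=np.linspace(0,2*np.pi,24,endpoint=False);ring=np.c_[np.cos(a),np.sin(a)]*.017
lp=[(i,(i+1)%24) for i in range(24)]
its=[]
def its_for(x,y):
    o=np.array([x,y,.005])
    return [(place(box(.042,.042,0,.128)+o,*B),E12),(place(np.c_[ring,0*a+.165]+o,*B),lp),(place(np.c_[ring,0*a+.139]+o,*B),lp)]
h=cv2.cvtColor(t,cv2.COLOR_BGR2HSV).astype(int)
O=((h[...,0]<15)&(h[...,1]>150)&(h[...,2]>90)).astype(np.uint8);O[:215]=0;O[310:]=0;O[:,:255]=0;O[:,325:]=0
ys,xs=np.nonzero(O);print("cap px",xs.mean(),ys.mean(),len(xs))
w=unproj(mt,(xs.mean(),ys.mean()),.168);b=w2b(w);print("cap bin",b)
I=its_for(b[0],b[1])+[(place(box(.118,.09,.005,.1),*B),E12)]
overlay(t,mt,(250,215,85,100),5,I,"pics/t11.png");overlay(s,ms,(245,205,85,100),5,I,"pics/s11.png")
cv2.imwrite("pics/b11.png",np.hstack([cv2.imread("pics/s11.png"),cv2.imread("pics/t11.png")])[:500,:800])
E
```

```text
8.8167 [ 0.41720522 -0.1549043   0.24009431] [-1.79993541e+02  7.49349390e-02  8.06974540e+01] [-2.03131978e+01  5.14409337e+00 -5.90578646e+00  7.89421479e+01
 -7.47890430e-02 -1.10106528e+01]
cap px 292.56108597285066 249.16742081447964 221
cap bin [ 0.0278969  -0.00614064  0.168     ]
```

View pics/b11.png

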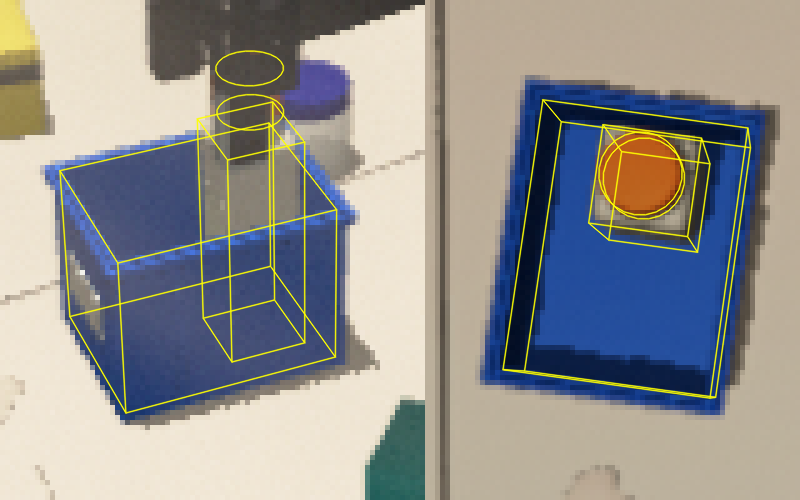

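The top view shows the bottle upright at bin (0.028, -0.006), with the -x end of the floor free. Turning the tool for the dark carton.

>>> {"fn": "drive_tool", "kwargs": {
  "gripper": [0,0,0,0,0],
  "travel": [
    [0,0,0],
    [0,0,0],
    [0,0,0],
    [0,0,0],
    [0,0,0]
  ],
  "dr": [
    [0,0,0.12],
    [0,0,0.12],
    [0,0,0.12],
    [0,0,0.12],
    [0,0,0.12]
  ]
}}

```text
clock: 9.23
tcp_pos: [0.4181, -0.1501, 0.2401]
eef_rot: [-180.0, 0.0, 46.3]
wrist_force: [0.6, 0.4, -1.1]
opening: 0.997
```

>>> {"fn": "drive_tool", "kwargs": {
  "gripper": [0,0,0,0,0],
  "travel": [
    [0,0,0],
    [0,0,0],
    [0,0,0],
    [0,0,0],
    [0,0,0]
  ],
  "dr": [
    [0,0,0.12],
    [0,0,0.12],
    [0,0,0.12],
    [0,0,0.12],
    [0,0,0.12]
  ]
}}

```text
clock: 9.65
tcp_pos: [0.4182, -0.15, 0.2401]
eef_rot: [-180.0, 0.0, 12.0]
wrist_force: [-1.3, -0.0, 0.3]
opening: 1.004
```

>>> {"fn": "drive_tool", "kwargs": {
  "gripper": [0,0,0,0,0],
  "travel": [
    [0,0,0],
    [0,0,0],
    [0,0,0],
    [0,0,0],
    [0,0,0]
  ],
  "dr": [
    [0,0,0.12],
    [0,0,0.12],
    [0,0,0.12],
    [0,0,0.12],
    [0,0,0.12]
  ]
}}

```text
clock: 10.07
tcp_pos: [0.4182, -0.15, 0.2401]
eef_rot: [-180.0, 0.0, -22.4]
wrist_force: [0.1, -0.1, -0.2]
opening: 0.996
```

```bash
python3 - <<'E'
from h import *
s=sensors.read_state();print(s["tcp_pos"],s["eef_rot"],s["q"],s["opening"])
print(rel([.5085,-.280,.21]))
E
```

```text
[ 0.41819254 -0.15001583  0.24013466] [-1.79996185e+02  1.94691505e-02 -2.24285534e+01] [-1.97377064e+01  5.09160129e+00 -5.95917612e+00  7.89684912e+01
  4.72497496e-03  9.26908469e+01] 0.9963271422708374
[0.13307948 0.08569855 0.03008374]
```

>>> {"fn": "drive_tool", "kwargs": {
  "gripper": [0,0,0,0,0],
  "travel": [
    [0,0,0],
    [0.0353,0.0178,0],
    [0.0353,0.0178,0],
    [0.0353,0.0178,0],
    [0.0353,0.0178,0]
  ],
  "dr": [
    [0,0,0.105],
    [0,0,0],
    [0,0,0],
    [0,0,0],
    [0,0,0]
  ]
}}

```text
clock: 10.48
tcp_pos: [0.5102, -0.2807, 0.2403]
eef_rot: [-180.0, -0.0, -28.1]
wrist_force: [1.2, -0.3, 0.7]
opening: 1.001
```

>>> {"fn": "drive_tool", "kwargs": {
  "gripper": [0,0,0,0,0],
  "travel": [
    [0,0,0.02],
    [0,0,0.02],
    [0,0,0.02],
    [0,0,0.02],
    [0,0,0]
  ],
  "dr": [
    [0,0,0],
    [0,0,0],
    [0,0,0],
    [0,0,0],
    [0,0,0]
  ]
}}

```text
clock: 10.9
tcp_pos: [0.5074, -0.2784, 0.1563]
eef_rot: [-180.0, 0.4, -28.1]
wrist_force: [-0.1, -0.2, -0.3]
opening: 0.998
```

```bash
cat > look3.py <<'E'
from h import *
import sys
ms=camera_model("scene")
im=read_camera("scene")[:,:,::-1].copy()
s=sensors.read_state();p=s["tcp_pos"];print(p,s["eef_rot"],s["wrist_force"],s["opening"],s["clock"],rel([.5085,-.280,.049]))
R=Ro.from_euler("xyz",s["eef_rot"],degrees=True).as_matrix()
x0,y0,w,h=[int(v) for v in sys.argv[2:6]]
S=4
o=cv2.resize(im[y0:y0+h,x0:x0+w],None,fx=S,fy=S,interpolation=cv2.INTER_CUBIC)
for off in(0,-.0425,.0425):
  q=proj(ms,np.array([p+R[:,0]*off-R[:,2]*k*.01 for k in range(5)]))
  for a in q: cv2.circle(o,(int((a[0]-x0+.5)*S),int((a[1]-y0+.5)*S)),2,(0,255,0),-1)
cv2.imwrite(f"pics/{sys.argv[1]}.png",o)
E
python3 look3.py s12 290 220 150 150
```

```text
[ 0.50808868 -0.27879382  0.1584738 ] [-179.99527811    0.23993581  -28.10862714] [-0.14693186 -0.31790715 -0.23103071] 1.000849999366305 10.95 [0.00138952 0.00087915 0.10946887]
```

View pics/s12.png

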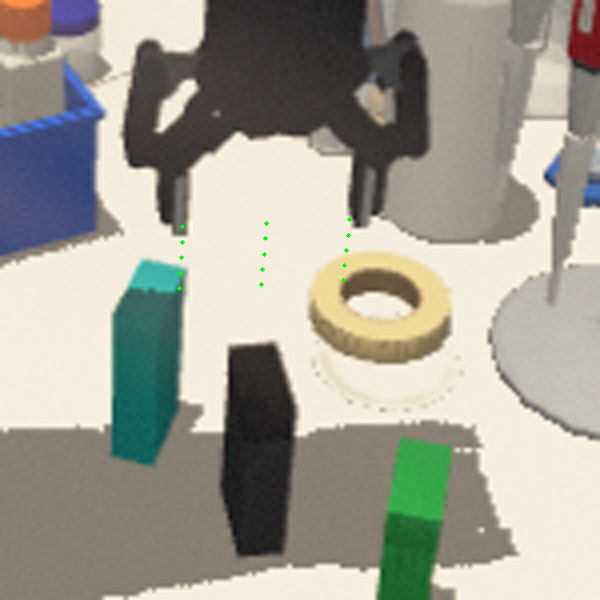

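The jaws straddle the dark carton's line, between the turquoise carton (150,360) and the green one (415,520). The open tips sit about 40 mm above the reported TCP, consistent with the 27 + 13 mm offset. Descending and gripping near the top.

>>> {"fn": "drive_tool", "kwargs": {
  "gripper": [0,0,0,0,0],
  "travel": [
    [0.001,0.001,0.025],
    [0,0,0.025],
    [0,0,0.025],
    [0,0,0.025],
    [0,0,0.011]
  ],
  "dr": [
    [0,0,0],
    [0,0,0],
    [0,0,0],
    [0,0,0],
    [0,0,0]
  ]
}}

```text
clock: 11.37
tcp_pos: [0.5091, -0.2806, 0.0479]
eef_rot: [180.0, 0.1, -28.1]
wrist_force: [-0.6, 1.1, -0.6]
opening: 0.999
```

```bash
python3 look3.py s13 290 220 150 150
```

```text
[ 0.50855678 -0.28033196  0.04686531] [-179.99667319    0.19604607  -28.11292065] [-1.32550257  1.350136   -2.64846475] 1.001163067296818 11.4167 [-0.00021381 -0.00026616 -0.00213396]
```

View pics/s13.png

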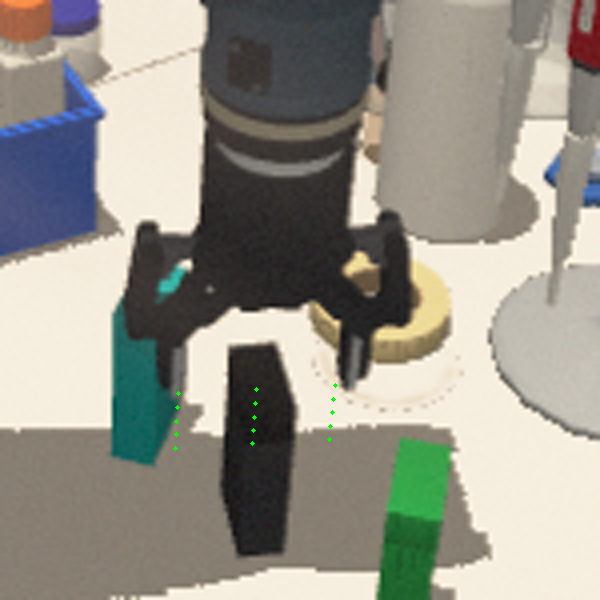

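>>> {"fn": "drive_tool", "kwargs": {
  "gripper": [200,200,200,200,200],
  "travel": [
    [0,0,0],
    [0,0,0],
    [0,0,0],
    [0,0,0],
    [0,0,0]
  ],
  "dr": [
    [0,0,0],
    [0,0,0],
    [0,0,0],
    [0,0,0],
    [0,0,0]
  ],
  "force": 30
}}

```text
clock: 11.83
tcp_pos: [0.5101, -0.2816, 0.0504]
eef_rot: [180.0, -0.1, -28.1]
wrist_force: [-0.7, -0.1, 0.3]
opening: 0.302
```

>>> {"fn": "drive_tool", "kwargs": {
  "gripper": [255,255,255,255,255],
  "travel": [
    [0,0,0],
    [0,0,0],
    [0,0,0],
    [0,0,0],
    [0,0,0]
  ],
  "dr": [
    [0,0,0],
    [0,0,0],
    [0,0,0],
    [0,0,0],
    [0,0,0]
  ],
  "force": 30
}}

```text
clock: 12.25
tcp_pos: [0.51, -0.2817, 0.0502]
eef_rot: [180.0, -0.1, -28.1]
wrist_force: [-1.0, 0.6, 6.5]
opening: 0.294
```

```bash
python3 look3.py s14 290 220 150 150
```

```text
[ 0.51004479 -0.28165901  0.05026763] [ 1.79996468e+02 -9.82964600e-02 -2.81361143e+01] [-0.23852512  0.96847231  6.91875197] 0.29738658922539907 12.3 [-0.00214675 -0.00073457  0.00126391]
```

View pics/s14.png

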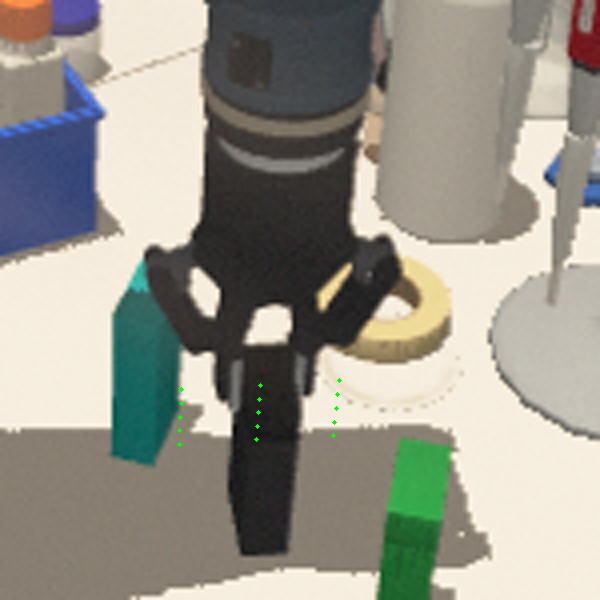

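Gripped: opening 0.30 ≈ 25 mm, carton between the pads at (265,440). Lifting straight up.

>>> {"fn": "drive_tool", "kwargs": {
  "gripper": [255,255,255,255,255],
  "travel": [
    [0,0,-0.02],
    [0,0,-0.04],
    [0,0,-0.04],
    [0,0,-0.04],
    [0,0,-0.04]
  ],
  "dr": [
    [0,0,0],
    [0,0,0],
    [0,0,0],
    [0,0,0],
    [0,0,0]
  ]
}}

```text
clock: 12.72
tcp_pos: [0.509, -0.2811, 0.2313]
eef_rot: [180.0, 0.0, -28.1]
wrist_force: [1.2, -0.5, -0.6]
opening: 0.299
```

>>> {"fn": "drive_tool", "kwargs": {
  "gripper": [255,255,255,255,255],
  "travel": [
    [0,0,-0.02],
    [0,0,0],
    [0,0,0],
    [0,0,0],
    [0,0,0]
  ],
  "dr": [
    [0,0,0],
    [0,0,-0.12],
    [0,0,-0.12],
    [0,0,-0.12],
    [0,0,-0.12]
  ]
}}

```text
clock: 13.13
tcp_pos: [0.5094, -0.2813, 0.2494]
eef_rot: [180.0, -0.0, -0.3]
wrist_force: [-0.5, -0.1, -0.3]
opening: 0.298
```

>>> {"fn": "drive_tool", "kwargs": {
  "gripper": [255,255,255,255,255],
  "travel": [
    [0,0,0],
    [0,0,0],
    [0,0,0],
    [0,0,0],
    [0,0,0]
  ],
  "dr": [
    [0,0,-0.12],
    [0,0,-0.12],
    [0,0,-0.12],
    [0,0,-0.12],
    [0,0,-0.12]
  ]
}}

```text
clock: 13.55
tcp_pos: [0.5093, -0.2813, 0.2492]
eef_rot: [-180.0, 0.0, 34.1]
wrist_force: [-0.2, -0.3, 0.1]
opening: 0.296
```

>>> {"fn": "drive_tool", "kwargs": {
  "gripper": [255,255,255,255,255],
  "travel": [
    [0,0,0],
    [0,0,0],
    [0,0,0],
    [0,0,0],
    [0,0,0]
  ],
  "dr": [
    [0,0,-0.12],
    [0,0,-0.12],
    [0,0,-0.12],
    [0,0,-0.12],
    [0,0,-0.12]
  ]
}}

```text
clock: 13.97
tcp_pos: [0.5093, -0.2813, 0.2492]
eef_rot: [-180.0, 0.0, 68.5]
wrist_force: [0.4, -0.4, -0.9]
opening: 0.297
```

```bash
python3 look3.py s15 290 170 150 150; python3 - <<'E'
from h import *
print(w2b(sensors.read_state()["tcp_pos"]))
E
```

```text
[ 0.50935723 -0.28129452  0.24922846] [-1.79987216e+02  4.50153992e-03  6.89622918e+01] [ 0.18906204 -0.18394574 -0.39846774] 0.29959187644639185 14.0167 [ 0.00091623 -0.00122013  0.20022867]
[ 0.04211164 -0.30850448  0.24922846]
```

View pics/s15.png

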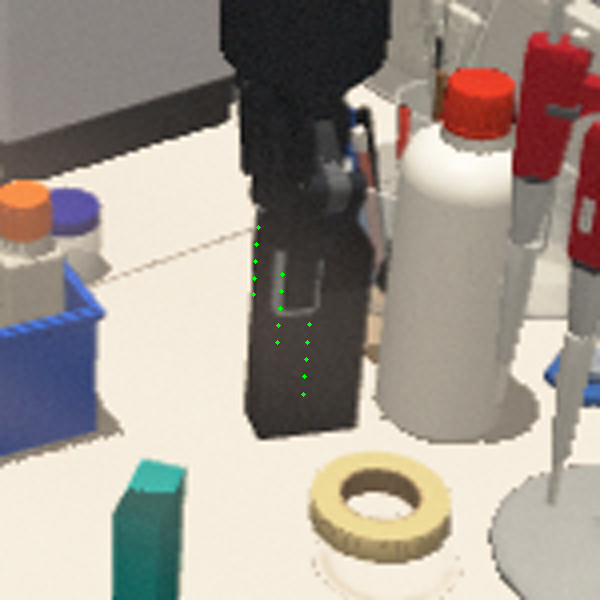

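The carton hangs straight, with the fingers on its -x half as intended. Finishing the turn and moving over the free end of the bin.

>>> {"fn": "drive_tool", "kwargs": {
  "gripper": [255,255,255,255,255],
  "travel": [
    [0,0,0],
    [0,0,-0.01],
    [0.0337,-0.0088,0],
    [0.0337,-0.0088,0],
    [0.0337,-0.0088,0]
  ],
  "dr": [
    [0,0,-0.112],
    [0,0,-0.112],
    [0,0,0],
    [0,0,0],
    [0,0,0]
  ]
}}

```text
clock: 14.43
tcp_pos: [0.4989, -0.1766, 0.259]
eef_rot: [-180.0, -0.0, 80.7]
wrist_force: [0.4, 0.4, -0.4]
opening: 0.296
```

>>> {"fn": "drive_tool", "kwargs": {
  "gripper": [255,255,255,255,255],
  "travel": [
    [0.0337,-0.0088,0],
    [0.0337,-0.0088,0],
    [0.0337,-0.0088,0],
    [0.0337,-0.0088,0],
    [0.0337,-0.0088,0]
  ],
  "dr": [
    [0,0,0],
    [0,0,0],
    [0,0,0],
    [0,0,0],
    [0,0,0]
  ]
}}

```text
clock: 14.85
tcp_pos: [0.4817, -0.0025, 0.2594]
eef_rot: [180.0, 0.0, 80.8]
wrist_force: [1.0, 0.4, -0.6]
opening: 0.299
```

>>> {"fn": "drive_tool", "kwargs": {
  "gripper": [255,255,255,255,255],
  "travel": [
    [0.0337,-0.0088,0],
    [0,0,0],
    [0,0,0],
    [0,0,0],
    [0,0,0]
  ],
  "dr": [
    [0,0,0],
    [0,0,0],
    [0,0,0],
    [0,0,0],
    [0,0,0]
  ]
}}

```text
clock: 15.27
tcp_pos: [0.479, 0.0298, 0.2592]
eef_rot: [180.0, 0.0, 80.8]
wrist_force: [-0.4, -1.2, -1.2]
opening: 0.299
```

```bash
cat > look4.py <<'E'
from h import *
import sys
ms,mt=camera_model("scene"),camera_model("top")
off=float(sys.argv[2]) # carton centre offset from tool in +bin x
zb=float(sys.argv[3])  # rep z on bench
im=read_camera("scene")[:,:,::-1].copy();t=read_camera("top")[:,:,::-1].copy()
s=sensors.read_state();p=s["tcp_pos"];b=w2b(p)
print(p,s["eef_rot"],s["wrist_force"],s["opening"],s["clock"],"bin",b,"rel",rel(b2w(-.037,-.005,b[2])))
yaw=np.radians(s["eef_rot"][2]-90)
C=place(box(.052,.026,0,.107)+[off,0,p[2]-zb],p[0],p[1],yaw)
its=[(C,E12),(place(box(.118,.09,.005,.1),*B),E12)]
overlay(im,ms,(230,130,110,160),3.7,its,"pics/_a.png");overlay(t,mt,(250,215,85,130),4,its,"pics/_b.png")
a,c=cv2.imread("pics/_a.png"),cv2.imread("pics/_b.png");H=max(a.shape[0],c.shape[0])
pad=lambda q:cv2.copyMakeBorder(q,0,H-q.shape[0],0,0,0)
cv2.imwrite(f"pics/{sys.argv[1]}.png",np.hstack([pad(a),pad(c)]))
E
python3 look4.py s16 .011 .0502
```

```text
[0.47908257 0.02960242 0.25916369] [-1.79994885e+02  1.48636477e-02  8.08229388e+01] [ 0.04254595 -0.0577561  -1.02484179] 0.2973722767798254 15.3667 bin [-0.03640121 -0.00616495  0.25916369] rel [ 1.16304268e-03 -6.02475115e-04 -2.47935509e-07]
```

View pics/s16.png

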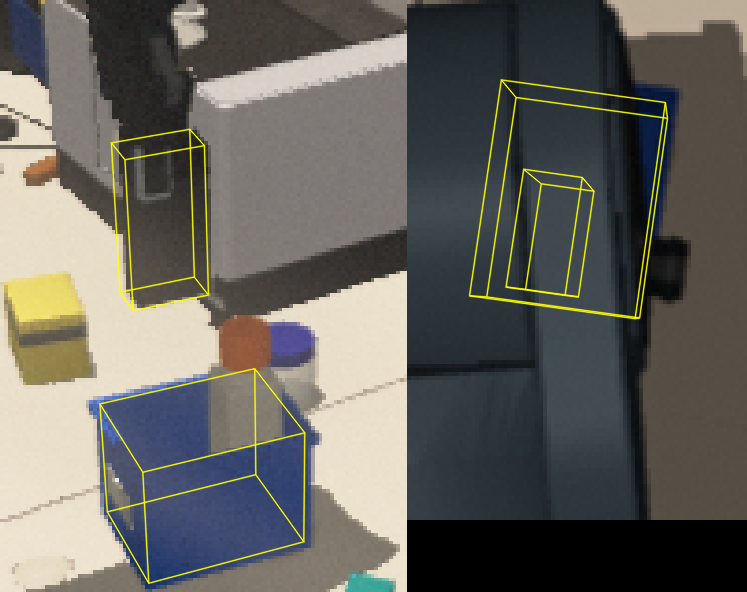

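The predicted carton outline coincides with the held carton in the scene view, so it is over the free end. Lowering in stages.

>>> {"fn": "drive_tool", "kwargs": {
  "gripper": [255,255,255,255,255],
  "travel": [
    [0.001,0,0.015],
    [0,0,0.02],
    [0,0,0.02],
    [0,0,0.02],
    [0,0,0.015]
  ],
  "dr": [
    [0,0,0],
    [0,0,0],
    [0,0,0],
    [0,0,0],
    [0,0,0]
  ]
}}

```text
clock: 15.78
tcp_pos: [0.4787, 0.0305, 0.1676]
eef_rot: [-179.9, 0.0, 80.8]
wrist_force: [-1.0, 0.7, -0.3]
opening: 0.299
```

```bash
python3 look4.py s17 .011 .0502
```

```text
[0.47764228 0.03060974 0.16711792] [-1.79769209e+02  5.95003632e-02  8.08423209e+01] [-0.18757751 -0.1887672   0.15543707] 0.29848797428901597 15.8833 bin [-0.03798129 -0.00539522  0.16711792] rel [ 3.97993788e-04  9.80156951e-04 -4.36146069e-06]
```

View pics/s17.png

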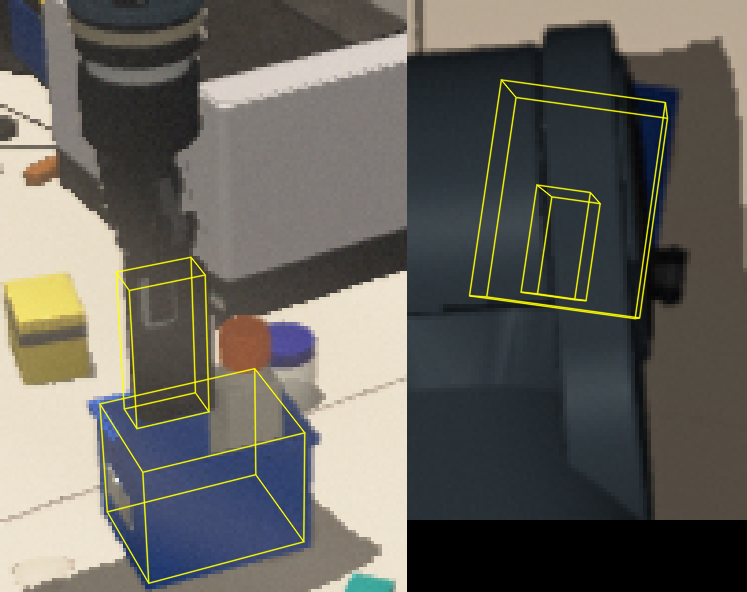

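>>> {"fn": "drive_tool", "kwargs": {
  "gripper": [255,255,255,255,255],
  "travel": [
    [0,-0.001,0.011],
    [0,0,0.011],
    [0,0,0.011],
    [0,0,0.011],
    [0,0,0.011]
  ],
  "dr": [
    [0,0,0],
    [0,0,0],
    [0,0,0],
    [0,0,0],
    [0,0,0]
  ]
}}

```text
clock: 16.3
tcp_pos: [0.479, 0.0312, 0.1149]
eef_rot: [179.9, -0.0, 80.9]
wrist_force: [0.0, 0.4, -1.3]
opening: 0.296
```

```bash
python3 look4.py s18 .011 .0502
```

```text
[0.4777784  0.03117831 0.11387914] [-1.79922681e+02  2.61466684e-02  8.08879559e+01] [-0.59746427 -0.80732301 -0.15525157] 0.30154355682476974 16.4 bin [-0.03793574 -0.00481235  0.11387914] rel [-1.85746104e-04  9.36116736e-04 -1.17850376e-06]
```

View pics/s18.png

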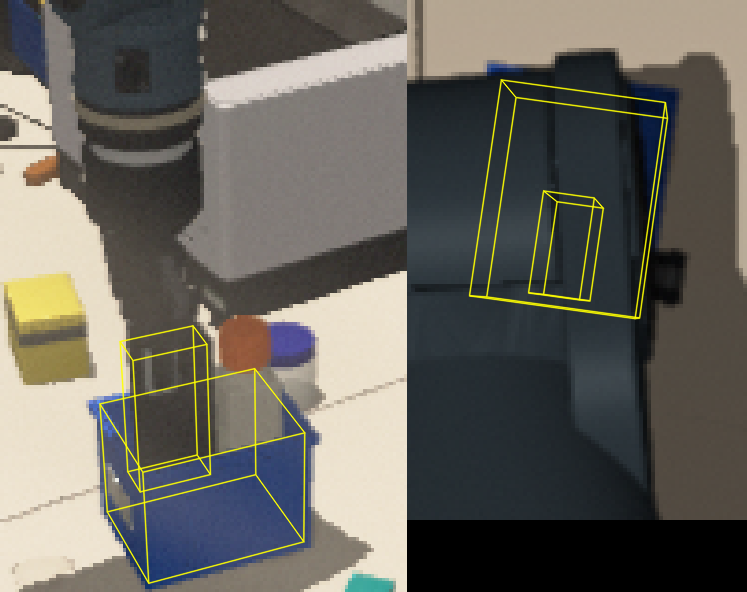

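>>> {"fn": "drive_tool", "kwargs": {
  "gripper": [255,255,255,255,255],
  "travel": [
    [0,0,0.006],
    [0,0,0.006],
    [0,0,0.006],
    [0,0,0.006],
    [0,0,0.006]
  ],
  "dr": [
    [0,0,0],
    [0,0,0],
    [0,0,0],
    [0,0,0],
    [0,0,0]
  ]
}}

```text
clock: 16.82
tcp_pos: [0.4781, 0.0317, 0.0838]
eef_rot: [180.0, 0.0, 81.0]
wrist_force: [0.4, -0.1, -1.1]
opening: 0.298
```

>>> {"fn": "drive_tool", "kwargs": {
  "gripper": [255,255,255,255,255],
  "travel": [
    [0,0,0.006],
    [0,0,0.006],
    [0,0,0.005],
    [0,0,0.005],
    [0,0,0.002]
  ],
  "dr": [
    [0,0,0],
    [0,0,0],
    [0,0,0],
    [0,0,0],
    [0,0,0]
  ]
}}

```text
clock: 17.23
tcp_pos: [0.4778, 0.0318, 0.0594]
eef_rot: [-179.9, 0.0, 81.0]
wrist_force: [-0.6, -0.3, -0.2]
opening: 0.3
```

```bash
python3 look4.py s19 .011 .0502
```

```text
[0.47785803 0.03177207 0.05979819] [-1.79960244e+02  1.44299804e-02  8.09607519e+01] [-0.68223165  0.57635412 -0.81114573] 0.2956286871863359 17.3333 bin [-0.03794993 -0.00421344  0.05979819] rel [-7.85832948e-04  9.50530100e-04 -4.61630713e-07]
```

View pics/s19.png

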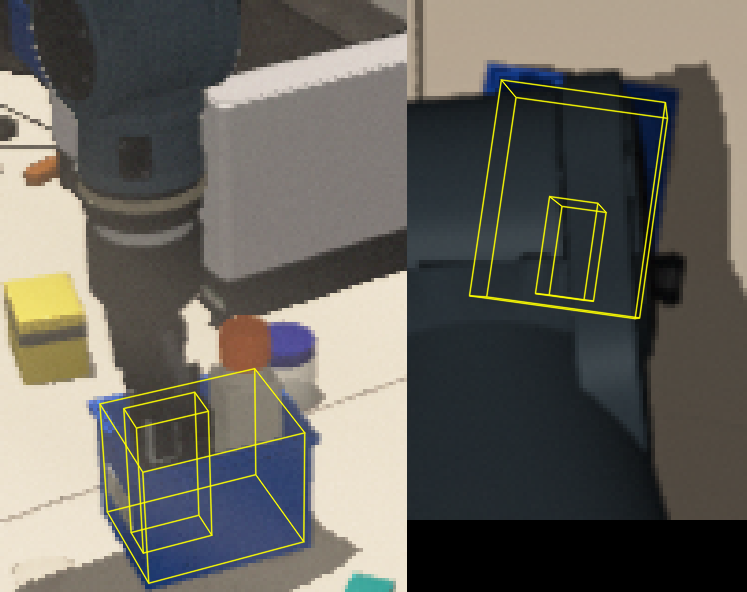

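>>> {"fn": "drive_tool", "kwargs": {
  "gripper": [255,255,255,255,255],
  "travel": [
    [0,0,0.001],
    [0,0,0.001],
    [0,0,0.001],
    [0,0,0.001],
    [0,0,0]
  ],
  "dr": [
    [0,0,0],
    [0,0,0],
    [0,0,0],
    [0,0,0],
    [0,0,0]
  ]
}}

```text
clock: 17.75
tcp_pos: [0.478, 0.0318, 0.0561]
eef_rot: [-180.0, 0.0, 81.0]
wrist_force: [0.8, 0.3, -1.6]
opening: 0.299
```

>>> {"fn": "drive_tool", "kwargs": {
  "gripper": [255,255,255,255,255],
  "travel": [
    [0,0,0.0005],
    [0,0,0.0005],
    [0,0,0.0005],
    [0,0,0.0005],
    [0,0,0]
  ],
  "dr": [
    [0,0,0],
    [0,0,0],
    [0,0,0],
    [0,0,0],
    [0,0,0]
  ]
}}

```text
clock: 18.17
tcp_pos: [0.4784, 0.0317, 0.0552]
eef_rot: [179.9, -0.0, 81.0]
wrist_force: [-2.3, -1.6, 12.3]
opening: 0.297
```

The carton has touched the floor (12 N up). Opening the jaws only part way, to stay clear of the side walls.

>>> {"fn": "drive_tool", "kwargs": {
  "gripper": [165,155,150,145,145],
  "travel": [
    [0,0,-0.001],
    [0,0,0],
    [0,0,0],
    [0,0,0],
    [0,0,0]
  ],
  "dr": [
    [0,0,0],
    [0,0,0],
    [0,0,0],
    [0,0,0],
    [0,0,0]
  ]
}}

```text
clock: 18.58
tcp_pos: [0.478, 0.0318, 0.0551]
eef_rot: [-180.0, 0.0, 81.0]
wrist_force: [0.9, -0.2, 0.7]
opening: 0.434
```

```bash
python3 look4.py s20 .011 .0502
```

```text
[0.47805424 0.03178037 0.0550698 ] [-1.79985578e+02  8.55655121e-03  8.09580270e+01] [ 0.42722854 -0.29413653 -0.16256988] 0.42720243957245296 18.6833 bin [-0.03775743 -0.00417456  0.0550698 ] rel [-8.24822429e-04  7.58096226e-04 -6.76474407e-08]
```

View pics/s20.png

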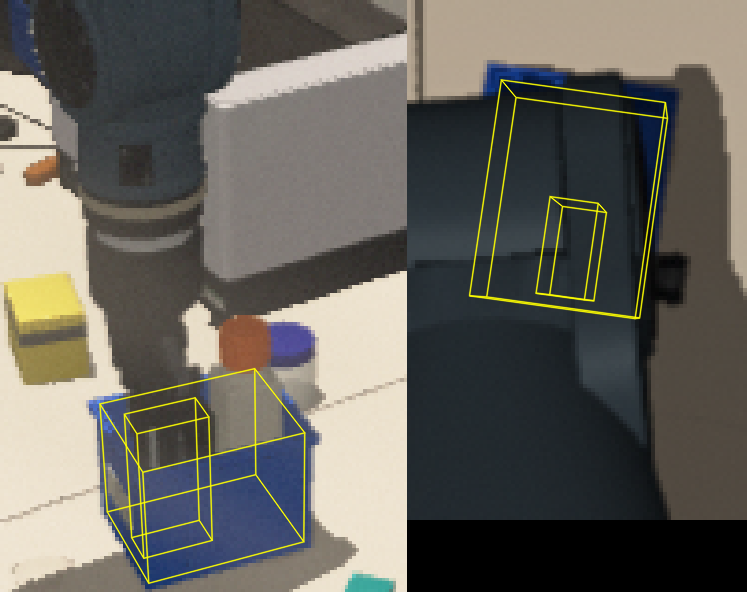

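Released with ~5 mm clearance on each side. Withdrawing straight up, slowly at first.

>>> {"fn": "drive_tool", "kwargs": {
  "gripper": [145,145,145,145,145],
  "travel": [
    [0,0,-0.004],
    [0,0,-0.006],
    [0,0,-0.01],
    [0,0,-0.012],
    [0,0,-0.015]
  ],
  "dr": [
    [0,0,0],
    [0,0,0],
    [0,0,0],
    [0,0,0],
    [0,0,0]
  ]
}}

```text
clock: 19.1
tcp_pos: [0.4777, 0.0317, 0.1028]
eef_rot: [-180.0, 0.0, 81.0]
wrist_force: [0.4, -0.9, 0.0]
opening: 0.43
```

>>> {"fn": "drive_tool", "kwargs": {
  "gripper": [145,145,145,145,145],
  "travel": [
    [0,0,-0.02],
    [0,0,-0.03],
    [0,0,-0.03],
    [0,0,-0.03],
    [0,0,-0.03]
  ],
  "dr": [
    [0,0,0],
    [0,0,0],
    [0,0,0],
    [0,0,0],
    [0,0,0]
  ]
}}

```text
clock: 19.52
tcp_pos: [0.4778, 0.0318, 0.2444]
eef_rot: [180.0, -0.0, 81.0]
wrist_force: [1.1, -0.9, -1.5]
opening: 0.428
```

>>> {"fn": "drive_tool", "kwargs": {
  "gripper": [145,145,145,145,145],
  "travel": [
    [-0.035,0,-0.01],
    [-0.035,0,0],
    [-0.035,0,0],
    [-0.035,0,0],
    [-0.035,0,0]
  ],
  "dr": [
    [0,0,0],
    [0,0,0],
    [0,0,0],
    [0,0,0],
    [0,0,0]
  ]
}}

```text
clock: 19.93
tcp_pos: [0.4501, -0.1424, 0.2531]
eef_rot: [179.9, 0.0, 81.0]
wrist_force: [0.8, -0.1, -1.0]
opening: 0.428
```

```bash
python3 - <<'E'
from h import *
mt,ms=camera_model("top"),camera_model("scene")
t=read_camera("top")[:,:,::-1].copy();s=read_camera("scene")[:,:,::-1].copy()
st=sensors.read_state();print(st["clock"],st["tcp_pos"],st["wrist_force"],st["qd"].round(2))
C=place(box(.052,.026,.005,.112)+[-.0268,-.0042,0],*B)
its=[(C,E12),(place(box(.118,.09,.005,.1),*B),E12)]
overlay(s,ms,(240,205,90,100),4.5,[],"pics/_a.png");overlay(t,mt,(250,215,85,100),4.5,its,"pics/_b.png")
cv2.imwrite("pics/f.png",np.hstack([cv2.imread("pics/_a.png"),cv2.imread("pics/_b.png")]))
cv2.imwrite("pics/f_top.png",t)
E
```

```text
20.0333 [ 0.44978126 -0.14491267  0.25286075] [0.9027715  0.07565384 0.09579866] [ 4.05 -0.25 -0.47  0.24  1.64  4.73]
```

View pics/f.png

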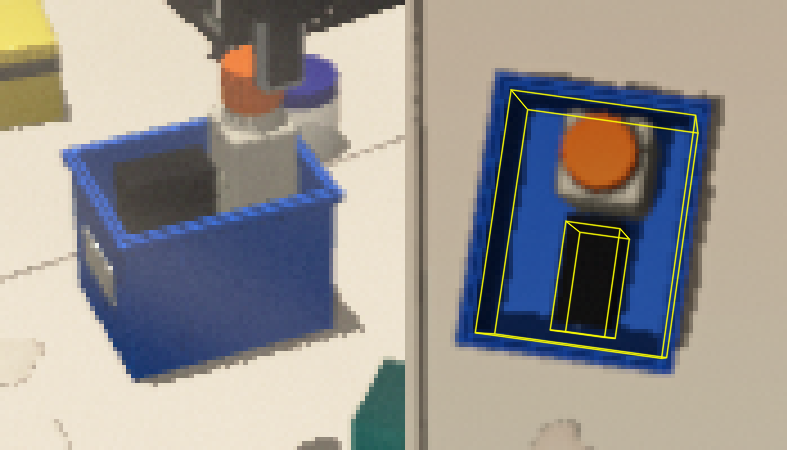

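View pics/f_top.png

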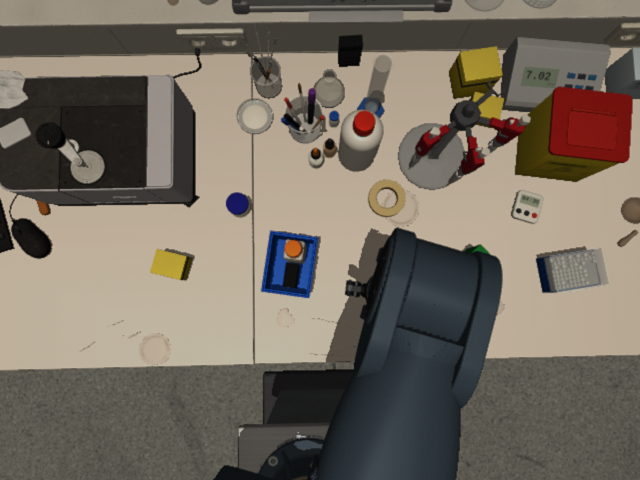

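```bash
python3 - <<'E'
from h import *
mt,ms=camera_model("top"),camera_model("scene")
t=read_camera("top")[:,:,::-1].copy();s=read_camera("scene")[:,:,::-1].copy()
C=place(box(.052,.026,.005,.112)+[-.0268,-.0042,0],*B)
overlay(s,ms,(245,205,80,85),5,[(C,E12)],"pics/_a.png");overlay(t,mt,(255,220,70,85),5,[],"pics/_b.png")
g=lambda f:cv2.convertScaleAbs(cv2.imread(f),alpha=1.8,beta=15)
cv2.imwrite("pics/g.png",np.hstack([g("pics/_a.png"),g("pics/_b.png")]))
for n in("top","scene"):
    for q in("dark_carton","slim_bottle","yellow_carton","blue_jar","tape_roll"):print(n,q,[(r["confidence"],r["point"]) for r in place_of(n,q)][:3])
E
```

```text
top dark_carton [(0.62, [471.6, 262.8]), (0.56, [292.0, 274.7])]
top slim_bottle [(0.77, [298.1, 253.8]), (0.39, [175.4, 264.6])]
top yellow_carton [(0.56, [175.0, 261.2])]
top blue_jar [(0.9, [238.6, 203.9])]
top tape_roll []
scene dark_carton [(0.61, [325.0, 325.7]), (0.59, [391.9, 377.5])]
scene slim_bottle []
scene yellow_carton [(0.95, [242.6, 227.0])]
scene blue_jar [(0.58, [305.7, 237.4])]
scene tape_roll [(0.63, [382.3, 301.7])]
```

View pics/g.png

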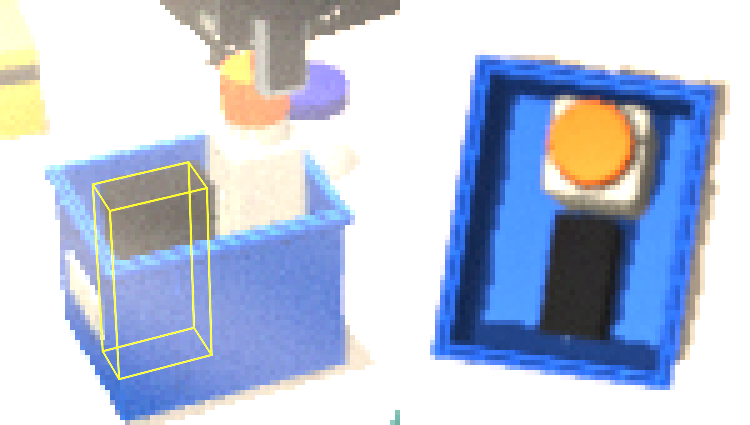

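Both stand upright and the overlay agrees with the pictures. I'll let the arm settle, then hand in.

>>> {"fn": "drive_tool", "kwargs": {
  "gripper": [145,145,145,145,145],
  "travel": [
    [0,0,0],
    [0,0,0],
    [0,0,0],
    [0,0,0],
    [0,0,0]
  ],
  "dr": [
    [0,0,0],
    [0,0,0],
    [0,0,0],
    [0,0,0],
    [0,0,0]
  ]
}}

```text
clock: 21.05
tcp_pos: [0.4506, -0.1411, 0.2522]
eef_rot: [-180.0, 0.0, 81.0]
wrist_force: [0.1, 0.1, 0.5]
opening: 0.432
```

```bash
python3 -c "
from station import *
print(ctrl.finish_job())"
```

```text
the job is handed in; nothing more can be done
None
```

The bottle stands upright in the bin and the dark carton stands upright on the floor at the free (-x) end beside it. I handed the job in at about 21 s with the arm clear of everything.

- **Bottle:** I pushed it up with closed fingers. The first push failed: the fingertips sat about 27 mm higher than the reported tool position and rode on the cap's top face. The wrist force there reached about 66 N, and I backed off. On the second push a knuckle of the gripper caught over the cap, about 31 N upward. I raised the tool and the bottle settled upright by itself. If either contact counts as the gripper's body pressing, the first was over 40 N. I can't tell from the data whether it was only the fingertips.
- **Carton:** I gripped it 11 mm off centre so the gripper's body would clear the bottle. It went in with its wide sides along the bin's length, about 6 mm from the end wall and 8 mm from the bottle.
- **Last checks:** The final top and scene pictures show both standing, and the carton's predicted outline matches. The yellow carton, jar and tape roll look unmoved. The networks gave mixed results: they missed the tape roll in the top view and the bottle in the scene view, though both can be seen there. Their "dark carton" hits included the green and turquoise look-alikes.

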